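# Pack the large ravioli stamps and clip the box shut

### The arm

A 6-joint arm with a two-finger parallel gripper is mounted at the origin on the work surface. World frame = base frame: x ahead of the robot, y to its left, z up, the work surface at z = 0. Lengths are in m, angles in degrees, forces in N, time in s.
With the tool pointing down it reaches from about 0.4 to 0.825 m from the base axis. Payload 7 kg.
Tool frame: the origin (TCP) lies midway between the tips of the shut fingers; the grasp point (between the pads) lies 19 mm behind it; z points along the fingers, y is the line along which they close (so a half turn about z gives the same grasp; the last joint's range is limited). The gripper opens to 88 mm and grips with 3 to 60 N. Pads are 19 mm wide; open, the fingers measure 130 mm over their backs; the gripper's body (78 mm by 193 mm) begins 47 mm behind the grasp point.
Start: joints at [85.491, 20.546, 0.682, 0, -70.136, -16.507], TCP at [0.242, 0.63, 0.227] pointing down, gripper open.
Joint ranges: [-176.03, 176.03], [-82.01, 121.73], [-58.28, 71.71], [-173.87, 95.51], [-174.79, -0.11], [-173.66, 173.66]. Speed limits (degrees/s): [136.94, 136.94, 172.46, 180, 180, 180].

### API

Orientations are given as [roll, pitch, yaw] about the fixed x, y, z axes, in that order (R = Rz(yaw) Ry(pitch) Rx(roll)).
In Python, from plant import r gives the robot as it stands. The module is installed in compiled form; this text tells all that it offers.
- The arm moves only by the tool play_rows, never from a script. Its argument "rows" is a list of rows, each an object with "slide": the shift along the tool's x, y, z as a fraction of full scale, a list of three; "delta_rot": the turn, a rotation vector about the tool's x, y, z as a fraction of full scale, a list of three; "fingers": the opening, from -1 (shut) to 1 (fully open). In form: [{"slide": [x, y, z], "delta_rot": [rx, ry, rz], "fingers": fingers}, ...]. A call has 1 to 8 rows; each row shifts and turns the commanded pose from where the row before left it, along the tool's axes as they then stand; what a row does not reach is not made up. Full scale, the value 1, is 0.15 m for a shift and 0.08 rad for a turn. A row lasts 1/8 s, in which the tool goes at most 62.5 mm and 10.7 degrees, less where a joint would pass 70% of its speed; a pose out of reach is approached as far as the arm can. A call with a number of a shift or a turn outside -1 to 1 is refused whole. A call with a gripper value outside its range is refused whole. The fingers move at their own pace and stop on an object; "squeeze" is the grip in N (left out, the last holds). Time passes only in rows, so rows that do not move let the fingers close. It gives the time, the measured TCP pose, the force, the opening and the grip force at its end, in the units of the state.
- r.get_state(): the state, without advancing time (a new reading comes with each control period).
- r.capture(name): name is "side" or "top"; returns a dict with "image" (420x560x3 uint8, blue, green, red), "fx", "fy", "cx", "cy" (pixels), "distortion" ([k1, k2, p1, p2, k3] as OpenCV has them; the pictures are not rectified), "R" (3x3) and "t" (3): a world point X has camera coordinates R X + t. Camera axes: x right, y down, z forward; pixel columns grow to the right and rows downward; lengths in m; the calibration is good to about 2 mm. A picture is of the moment at which its call begins. There is no depth.
- r.close_job(): hands the job in; it is judged then, once.
The state is a dict: "time_s": time; "joints": joint angles; "qd": joint speeds; "joint_torque": joint torques, N m; "tcp_pos": TCP position; "eef_rot": TCP orientation; "contact_force": force on the tool from outside, world axes, zero at the start; "moment": the same for the moment, N m; "gripper_width": finger opening in m; "gripper_force": force on a finger pad.
Only numpy, scipy, OpenCV 4.12 (cv2) and the standard library are available. Lean on these libraries where they do the work, as an engineer would, in place of code of your own. Each camera call takes 0.05 s, during which the arm holds its last target. There are 200 camera calls.

### The job

Pack away the large ravioli stamps after the pasta class: put every large (54 mm) stamp that is on the table into the white box, leaving the smaller look-alikes and everything else where they are. Then set the blue lid squarely and fully down on the box, and only then snap its four orange clips fully shut over the rim in opposite-corner order: one clip, next the one diagonally opposite it, then the remaining two. Last, lift the yellow tag out of its block and hang it by its eye on the peg of the stand, to show that the box is packed.

Things in the scene. Friction and masses are not known exactly. Their poses are not given: they have to be found in the camera images.
- box: White open box fixed to the table, 140 (its x) by 200 (its y) by 68 mm high, walls and floor 4 mm. Origin: centre of its underside. y runs along it to the robot's left, x away from the robot (within 20 degrees). Four orange clips stand open on its long sides near the corners, rising to 121 mm above the table; the short ends are free.
- lid: Loose blue lid, right side up: flange 140 x 200 x 5 mm, 3 mm bead on its edge, over a plug 126 x 186 x 6 mm with 3 mm play in the box's mouth; 0.25 kg. Origin: centre of the plug's underside, y along the 200 mm side; same either way round. White bar grip at its centre, 14 mm wide (x), 70 long (y), 11 to 45 above the origin. Seated, its origin is 62 mm above the box's.
- large_1: LARGE ravioli stamp, to be packed: brass disc 54 mm in diameter, 14 mm thick, upright beech handle 22 mm in diameter from 14 to 50 mm above its origin, 0.13 to 0.21 kg. Origin: centre of the disc's underside, z up through the handle. Two to four of the four are there at a start.
- large_2: LARGE ravioli stamp, to be packed: brass disc 54 mm in diameter, 14 mm thick, upright beech handle 22 mm in diameter from 14 to 50 mm above its origin, 0.13 to 0.21 kg. Origin: centre of the disc's underside, z up through the handle. Two to four of the four are there at a start.
- large_3: LARGE ravioli stamp, to be packed: brass disc 54 mm in diameter, 14 mm thick, upright beech handle 22 mm in diameter from 14 to 50 mm above its origin, 0.13 to 0.21 kg. Origin: centre of the disc's underside, z up through the handle. Two to four of the four are there at a start.
- large_4: LARGE ravioli stamp, to be packed: brass disc 54 mm in diameter, 14 mm thick, upright beech handle 22 mm in diameter from 14 to 50 mm above its origin, 0.13 to 0.21 kg. Origin: centre of the disc's underside, z up through the handle. Two to four of the four are there at a start.
- medium_1: Look-alike that stays out: medium stamp, brass disc 42 mm in diameter, otherwise just like a large one (14 mm disc, same 22 mm handle up to 50 mm). Origin: centre of the disc's underside.
- small_1: Look-alike that stays out: small stamp, brass disc 34 mm in diameter, otherwise just like a large one (14 mm disc, same 22 mm handle up to 50 mm). Origin: centre of the disc's underside.
- clip_near_left (a joint): Orange clip at the near left corner. Radians: 0 = shut, level, its hooked end resting on the lid inside the edge; grows as it opens; pi/2 = upright, 1.8 = stop, leaning outward, where it starts. It snaps: above 0.6 a spring drives it open (about 0.07 N m), below 0.6 it drives itself shut and stays (0.06 N m).
- hinge_near_left (a point): Hinge axis (along the box's y) of the near left clip, mid width: 10 mm outside the box's long wall, 80 mm above the table, 70 mm along y from the box's centre. The clip is 24 mm wide, 6 thick, reaches 40 mm from this axis; shut, its top is 83 mm above the table.
- clip_near_right (a joint): Orange clip at the near right corner. Radians: 0 = shut, level, its hooked end resting on the lid inside the edge; grows as it opens; pi/2 = upright, 1.8 = stop, leaning outward, where it starts. It snaps: above 0.6 a spring drives it open (about 0.07 N m), below 0.6 it drives itself shut and stays (0.06 N m).
- hinge_near_right (a point): Hinge axis (along the box's y) of the near right clip, mid width: 10 mm outside the box's long wall, 80 mm above the table, 70 mm along y from the box's centre. The clip is 24 mm wide, 6 thick, reaches 40 mm from this axis; shut, its top is 83 mm above the table.
- clip_far_left (a joint): Orange clip at the far left corner. Radians: 0 = shut, level, its hooked end resting on the lid inside the edge; grows as it opens; pi/2 = upright, 1.8 = stop, leaning outward, where it starts. It snaps: above 0.6 a spring drives it open (about 0.07 N m), below 0.6 it drives itself shut and stays (0.06 N m).
- hinge_far_left (a point): Hinge axis (along the box's y) of the far left clip, mid width: 10 mm outside the box's long wall, 80 mm above the table, 70 mm along y from the box's centre. The clip is 24 mm wide, 6 thick, reaches 40 mm from this axis; shut, its top is 83 mm above the table.
- clip_far_right (a joint): Orange clip at the far right corner. Radians: 0 = shut, level, its hooked end resting on the lid inside the edge; grows as it opens; pi/2 = upright, 1.8 = stop, leaning outward, where it starts. It snaps: above 0.6 a spring drives it open (about 0.07 N m), below 0.6 it drives itself shut and stays (0.06 N m).
- hinge_far_right (a point): Hinge axis (along the box's y) of the far right clip, mid width: 10 mm outside the box's long wall, 80 mm above the table, 70 mm along y from the box's centre. The clip is 24 mm wide, 6 thick, reaches 40 mm from this axis; shut, its top is 83 mm above the table.
- tag: Yellow plastic tag, a plate 8 (x) by 60 (y) by 84 mm (z), 50 g, standing on edge in a dark slotted wooden block (27 x 81 x 30 mm, slot floor 8 mm above the table, play 1.5 mm). Square eye through it along x, 22 x 22 mm, centred 58 mm above the origin; 15 mm of plate above the eye. Origin: centre of its lower edge, z up.
- stand: Dark stand fixed to the table: base 80 x 80 x 12 mm, post 12 mm thick up to 164 mm. From the post's axis a steel peg 8 mm thick runs level along the stand's -x (towards the robot, within 15 degrees), axis 160 mm above the table, ending 56 mm out in a red bead 11 mm thick. Nothing rises above the peg. Origin: on the table, on the post's axis.
- pin_a: Beech rolling pin, 40 mm thick, 330 mm long, lying still; a bystander to leave alone. Origin: centre of its underside.
- scraper: Bench scraper, steel blade and white grip, 110 x 110 x 18 mm, lying flat; a bystander to leave alone. Origin: centre of its underside.
- bowl: White ceramic bowl, 140 mm across, 60 mm high; a bystander to leave alone. Origin: centre of its underside.
- oil: Green glass oil bottle, 52 mm in diameter, 170 mm high; a bystander to leave alone. Origin: centre of its underside.
- salt: Glass salt jar with a steel cap, 60 mm in diameter, 80 mm high; a bystander to leave alone. Origin: centre of its underside.
There are look-alikes about, which are no part of the job. Leave any pink or turquoise look-alike of the stand alone.

How it is judged (in metres and radians):
On the way, in this order (a step that is already met when the one before it is completed fails the run):
1. every large stamp present lies in the box (x of large_1 in the frame of box between -0.066 and 0.066 m and y of large_1 in the frame of box between -0.096 and 0.096 m and z of large_1 in the frame of box between -0.005 and 0.045 m and x of large_2 in the frame of box between -0.066 and 0.066 m and y of large_2 in the frame of box between -0.096 and 0.096 m and z of large_2 in the frame of box between -0.005 and 0.045 m and x of large_3 in the frame of box between -0.066 and 0.066 m and y of large_3 in the frame of box between -0.096 and 0.096 m and z of large_3 in the frame of box between -0.005 and 0.045 m and x of large_4 in the frame of box between -0.066 and 0.066 m and y of large_4 in the frame of box between -0.096 and 0.096 m and z of large_4 in the frame of box between -0.005 and 0.045 m), for 0.2 s.
2. the lid is fully down on the box, all four clips still open (x of lid in the frame of box between -0.006 and 0.006 m and y of lid in the frame of box between -0.006 and 0.006 m and z of lid in the frame of box between 0.058 and 0.065 m and angle between lid's own z axis and vertical below 0.04 rad and angle between the y axis of lid and the y axis of box, either way round below 0.08 rad and value of joint each of clip_near_left, clip_near_right, clip_far_left, clip_far_right above 0.9 rad), for 0.2 s.
3. two diagonally opposite clips are shut, the other two still open (((value of joint each of clip_near_left, clip_far_right below 0.12 rad and value of joint each of clip_near_right, clip_far_left above 0.9 rad) or (value of joint each of clip_near_right, clip_far_left below 0.12 rad and value of joint each of clip_near_left, clip_far_right above 0.9 rad))), for 0.2 s.
4. all four clips are shut (value of joint each of clip_near_left, clip_near_right, clip_far_left, clip_far_right below 0.12 rad), for 0.2 s.
5. the tag hangs on the peg, all clips shut (all of step 4 and x of tag in the frame of stand between -0.056 and -0.006 m and y of tag in the frame of stand between -0.02 and 0.02 m and z of tag in the frame of stand between 0.083 and 0.107 m and angle between tag's own z axis and vertical below 0.35 rad and contact force between tag and stand above 0.1 N), for 0.2 s.
At the end, for the whole second after the job is handed in: All large stamps present are in the box (any attitude), the lid seated (within 6 mm each way, 0.08 rad of square), four clips shut (below 0.12 rad), the tag hanging by its eye on the peg (upright within 0.35 rad), all at rest; each smaller stamp and bystander within 40 mm of its start (all of step 1 and all of step 5 and x of lid in the frame of box between -0.006 and 0.006 m and y of lid in the frame of box between -0.006 and 0.006 m and z of lid in the frame of box between 0.058 and 0.065 m and angle between lid's own z axis and vertical below 0.04 rad and angle between the y axis of lid and the y axis of box, either way round below 0.08 rad and linear speed of each of large_1, large_2, large_3, large_4, lid, tag below 0.02 m/s and distance of each of medium_1, small_1, pin_a, scraper, bowl, oil, salt from where it was at the start of the episode below 0.04 m); the robot touches nothing.
It fails at once if two clips on the same side or end are shut while the other two are open ((value of joint each of clip_near_left, clip_near_right below 0.12 rad and value of joint each of clip_far_left, clip_far_right above 0.9 rad) or (value of joint each of clip_near_left, clip_far_left below 0.12 rad and value of joint each of clip_near_right, clip_far_right above 0.9 rad) or (value of joint each of clip_far_right, clip_near_right below 0.12 rad and value of joint each of clip_near_left, clip_far_left above 0.9 rad) or (value of joint each of clip_far_right, clip_far_left below 0.12 rad and value of joint each of clip_near_left, clip_near_right above 0.9 rad)).
Of large_1, large_2, large_3, large_4 only 2 to 4 are there at a start; the rules pass over those that are not, and their reading is None.
At some moment in a run one of large_1, large_2, large_3, large_4, lid may be knocked a few centimetres aside while the robot is not near it.
It also fails if it takes over 208 s, if anything falls off the work surface, if the arm or the gripper's body presses on something with over 40 N, if the wrist force passes 120 N, or if a joint passes its speed limit or range.

## Working session

There is one attempt and no reset: what is moved stays moved. The work goes in short steps, Python scripts to look and compute and a tool call to move; the robot and the scene stay as the last step left them, time stands still between calls to the robot, and variables do not carry over. Pictures are saved under pics/ and viewed, at most 14 in all, crops included, and the job is handed in when it is done.

Besides the shell and the picture viewer there is one more tool, called after "Emit:" by a JSON object that holds its "name" and its "arguments", one argument or row to a line. play_rows: Moves the arm, as the interface text tells. Shift numbers are shares of 0.15 m and turn numbers shares of 0.08 rad, none past 1 either way. Its arguments: {"type":"object","properties":{"rows":{"type":"array"},"squeeze":{"type":"number"}},"required":["rows"]}

```bash
mkdir -p pics; cat > h.py <<'E'
import numpy as np, cv2
from plant import r
from scipy.spatial.transform import Rotation as Ro
def cap(n,f=None):
    c=r.capture(n); c['K']=np.array([[c['fx'],0,c['cx']],[0,c['fy'],c['cy']],[0,0,1]]);c['D']=np.array(c['distortion']);c['R']=np.array(c['R']);c['t']=np.array(c['t'])
    if f: cv2.imwrite('pics/'+f,c['image'])
    return c
def ray(c,p):
    q=cv2.undistortPoints(np.array(p,float).reshape(-1,1,2),c['K'],c['D']).reshape(-1,2)
    d=np.c_[q,np.ones(len(q))]@c['R']; return -c['R'].T@c['t'],d
def onz(c,p,z):
    o,d=ray(c,p); return o+d*((z-o[2])/d[:,2])[:,None]
def proj(c,X):
    return cv2.projectPoints(np.array(X,float).reshape(-1,3),cv2.Rodrigues(c['R'])[0],c['t'],c['K'],c['D'])[0].reshape(-1,2)
E
python3 - <<'E'
from h import *
for n in('side','top'):
    c=cap(n,n+'0.png'); print(n,-c['R'].T@c['t'],c['R'].round(2).tolist(),c['fx'])
s=r.get_state(); print(s)
E
```

```text
side [-0.17156692 -0.86278917  0.80439737] [[0.77, -0.63, 0.02], [-0.33, -0.43, -0.84], [0.54, 0.64, -0.54]] 483.11839731511793
top [ 0.45474911 -0.01783143  1.48155253] [[0.0, -1.0, -0.02], [-1.0, -0.0, -0.07], [0.06, 0.02, -1.0]] 494.5269641507339
{'time_s': 0.1, 'joints': array([ 8.54886884e+01,  2.05863331e+01,  6.39873411e-01, -1.68830270e-02,
       -7.01362240e+01, -1.65077539e+01]), 'qd': array([ 0.04319341, -0.08352823,  0.14616901,  0.17179833, -0.02258768,
        0.02219652]), 'joint_torque': array([-2.54306702e-03, -5.84166062e+01,  2.93751132e+01,  7.01552823e+00,
        1.01453962e-02, -5.32030185e-05]), 'tcp_pos': array([0.24197268, 0.62967652, 0.22573679]), 'eef_rot': array([ 1.79916214e+02, -8.27829321e-03, -2.10248075e+01]), 'contact_force': array([-0.32352336,  0.11571707,  0.31120413]), 'moment': array([ 0.061663  ,  0.01710892, -0.0143903 ]), 'gripper_force': 0.0, 'gripper_width': 0.08751586764815833}
```

View pics/side0.png

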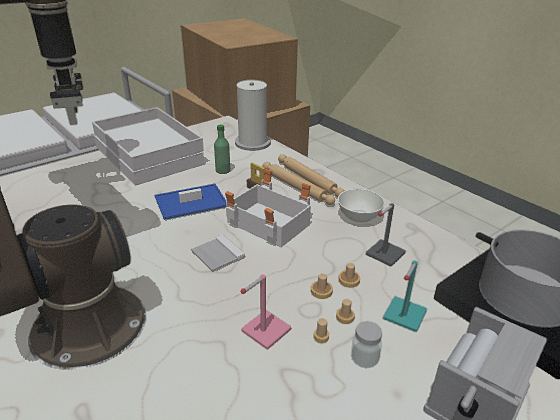

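View pics/top0.png

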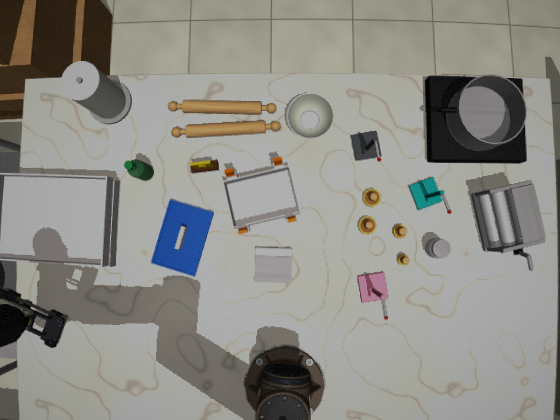

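Both views show the open box at top (261,196), the blue lid at (182,237) and the yellow tag in its block at (204,165). The dark stand is at top (366,146). The pink (372,287) and turquoise (426,193) stands are decoys.

Stamp candidates in the top view: (371,197), (367,224), (399,230) and (403,259). The first two look largest. I'll check the sizes in a crop.

```bash
python3 - <<'E'
from h import *
t=cap('top');s=cap('side')
a=cv2.resize(t['image'][120:280,340:440],None,fx=3.6,fy=3.6,interpolation=cv2.INTER_CUBIC)
b=cv2.resize(s['image'][190:350,300:410],None,fx=3.6,fy=3.6,interpolation=cv2.INTER_CUBIC)
cv2.imwrite('pics/c1.png',np.hstack([a,b]))
hsv=cv2.cvtColor(t['image'],cv2.COLOR_BGR2HSV)
m=cv2.inRange(hsv,(10,90,60),(32,255,255)); m[:, :340]=0;m[:180]=0;m[275:]=0
n,l,st,ce=cv2.connectedComponentsWithStats(m)
for i in range(1,n):
    if st[i,4]>25: print(st[i],ce[i].round(1),onz(t,ce[i],0.012)[0].round(3), 2*np.sqrt(st[i,4]/np.pi)/t['fx']*1.47)
# lid
m=cv2.inRange(hsv,(105,150,50),(125,255,255)); 
cs=max(cv2.findContours(m,0,2)[0],key=cv2.contourArea); rc=cv2.minAreaRect(cs); bp=onz(t,cv2.boxPoints(rc),0.011); print('lid',bp.round(3).tolist(),bp.mean(0).round(4))
# orange clips, yellow
for nm,lo,hi in(('or',(5,200,120),(16,255,255)),('yel',(22,150,100),(32,255,255)),('red',(0,150,80),(4,255,255))):
  for c,cn in((t,'top'),(s,'side')):
    m=cv2.inRange(cv2.cvtColor(c['image'],cv2.COLOR_BGR2HSV),lo,hi)
    n,l,st,ce=cv2.connectedComponentsWithStats(m)
    for i in range(1,n):
      if st[i,4]>5: print(nm,cn,st[i],ce[i].round(1))
E
```

```text
[363 188  18  19 254] [371.2 197. ] [ 0.563 -0.256  0.012] 0.05345634680312832
[358 216  18  18 257] [366.7 224.7] [ 0.48  -0.241  0.012] 0.05377110720813845
[392 224  15  14 148] [399.3 230.8] [ 0.462 -0.339  0.012] 0.040804989948996465
[397 254  12  11  97] [402.8 259.2] [ 0.377 -0.349  0.012] 0.033034541592706426
lid [[0.365, 0.407, 0.011], [0.555, 0.35, 0.011], [0.515, 0.216, 0.011], [0.327, 0.272, 0.011]] [0.4404 0.3111 0.011 ]
or top [274 158   7   4  24] [276.9 159.4]
or top [275 163   7   2   8] [278.  163.5]
or top [225 169   8   5  30] [228.4 170.9]
or top [227 174   7   3  10] [229.7 175. ]
or top [239 229   8   5  23] [242.5 230.8]
yel top [190 161  20   6  78] [199.9 163.5]
yel top [363 189  17  17  57] [370.  197.6]
yel top [359 217  17  17  54] [365.2 225.6]
yel top [393 228  12  10  23] [396.5 233.8]
yel top [398 259   6   6  13] [399.8 261.6]
red top [378 158   3   3   8] [378.9 159.1]
red top [448 210   3   3   7] [449.  211.3]
red top [385 317   3   2   6] [386.  317.5]
red side [379 212   3   4   8] [380.1 213.5]
red side [405 276   4   4  13] [406.2 277.5]
red side [241 289   5   3   9] [242.8 290.1]
```

View pics/c1.png

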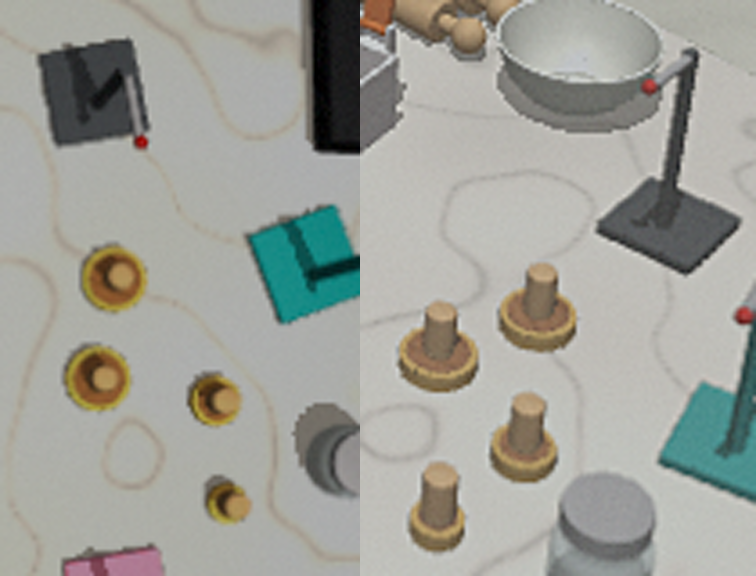

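The crop shows the disc sizes clearly. Top (371,197) and (367,224) measure 54 mm, so they are the large ones. (399,230) is medium at 41 mm and (403,259) is small at 33 mm. Next I'll measure the box, tag and stand.

```bash
python3 - <<'E'
from h import *
t=cap('top');s=cap('side')
a=cv2.resize(t['image'][145:245,185:305],None,fx=4,fy=4,interpolation=cv2.INTER_CUBIC)
b=cv2.resize(s['image'][155:245,225:315],None,fx=3.5,fy=3.5,interpolation=cv2.INTER_CUBIC)
b=cv2.copyMakeBorder(b,0,400-b.shape[0],0,0,0)
cv2.imwrite('pics/c2.png',np.hstack([a,b]))
for c,cn,(x0,y0,x1,y1) in((t,'top',(215,145,305,245)),(s,'side',(220,160,320,240))):
    m=cv2.inRange(cv2.cvtColor(c['image'],cv2.COLOR_BGR2HSV),(0,150,70),(17,255,255))
    k=np.zeros_like(m);k[y0:y1,x0:x1]=m[y0:y1,x0:x1]
    n,l,st,ce=cv2.connectedComponentsWithStats(k)
    for i in range(1,n):
      if st[i,4]>5: print(cn,st[i],ce[i].round(1), onz(c,ce[i],.1)[0].round(3))
# stand
m=cv2.inRange(cv2.cvtColor(t['image'],cv2.COLOR_BGR2HSV),(0,0,20),(179,80,100)); k=np.zeros_like(m);k[125:166,345:386]=m[125:166,345:386]
k=cv2.morphologyEx(k,cv2.MORPH_OPEN,np.ones((7,7)))
cs=max(cv2.findContours(k,0,2)[0],key=cv2.contourArea); rc=cv2.minAreaRect(cs);bp=onz(t,cv2.boxPoints(rc),.012);print('stand',rc,bp.round(3).tolist(),bp.mean(0))
def tri(p,q):
    o1,d1=ray(t,p);o2,d2=ray(s,q);A=np.c_[d1[0],-d2[0]];x=np.linalg.lstsq(A,o2-o1,rcond=None)[0];return (o1+d1[0]*x[0]),(o2+d2[0]*x[1])
print('bead',tri([378.9,159.1],[380.1,213.5]), onz(t,[378.9,159.1],.16))
E
```

```text
top [273 157   9   9  59] [277.3 160.6] [0.658 0.023 0.1  ]
top [225 169  10   8  57] [229.2 172.2] [0.625 0.158 0.1  ]
top [288 216   8   6  38] [291.3 218.6] [ 0.495 -0.017  0.1  ]
top [239 228   8   6  37] [242.4 230.2] [0.462 0.12  0.1  ]
side [264 169   5   4  11] [266.3 170.2] [0.642 0.183 0.1  ]
side [263 174   8  11  40] [266.7 179.2] [0.608 0.137 0.1  ]
side [302 183   7   5  16] [304.9 185. ] [0.675 0.041 0.1  ]
side [300 189   9  11  35] [304.2 194.7] [0.637 0.001 0.1  ]
side [226 192   8   4  14] [228.8 193.3] [0.472 0.138 0.1  ]
side [228 203   5   3   7] [230. 204.] [0.442 0.089 0.1  ]
side [265 209   9   4  19] [268.8 210.5] [ 0.506 -0.003  0.1  ]
side [266 218   8   6  14] [270.4 220.9] [ 0.478 -0.045  0.1  ]
stand ((364.0, 145.0), (28.0, 24.0), 90.0) [[0.762, -0.2, 0.012], [0.763, -0.273, 0.012], [0.677, -0.271, 0.012], [0.677, -0.199, 0.012]] [ 0.71962675 -0.23553302  0.012     ]
bead (array([ 0.65450624, -0.25361737,  0.15969337]), array([ 0.65537297, -0.25449166,  0.1599803 ])) [[ 0.65445991 -0.25356268  0.16      ]]
```

View pics/c2.png

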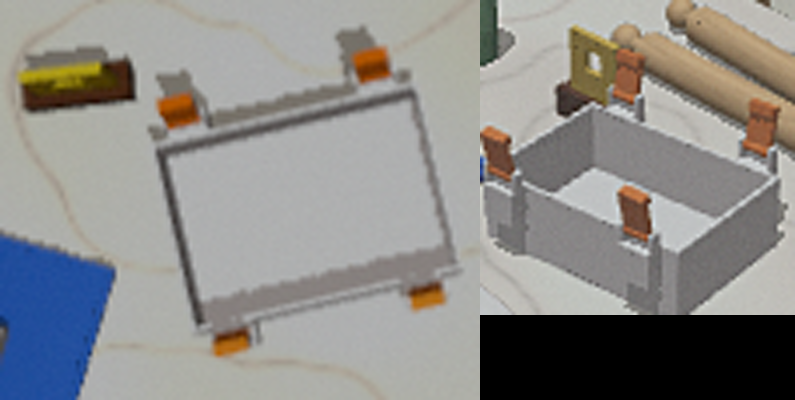

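```bash
cat >> h.py <<'E'
def go(*T):
    """targets (x,y,z,yaw): prints turn units then slide units in the turned frame, from current measured pose"""
    s=r.get_state(); p=np.array(s['tcp_pos']); y=s['eef_rot'][2]
    print('now',p.round(4),np.round(s['eef_rot'],2),'w',round(s['gripper_width'],4))
    for x in T:
        q=np.array(x[:3]);Y=np.radians(x[3]); d=q-p
        print('turn',round(-np.radians(x[3]-y)/.08,2),'slide',np.round([(d[0]*np.cos(Y)+d[1]*np.sin(Y))/.15,(d[0]*np.sin(Y)-d[1]*np.cos(Y))/.15,-d[2]/.15],3)); p=q;y=x[3]
E
python3 - <<'E'
from h import *
t=cap('top');s=cap('side')
c=np.array([[155,147],[412,88],[460,270],[200,333]])/4+[185,145]
b=onz(t,c,.068); print('box',b.round(3).tolist(),b.mean(0).round(4))
# side crop rim points: far-left corner, far-right, near-right (outer)
c=np.array([[594-480,104],[780-480,178],[683-480,250]])/3.5+[225,155]; print('side rim',onz(s,c,.068).round(3).tolist())
print('tag eye side',onz(s,[[257.6,173.6]],.066).round(4))
print('tag top edge',onz(t,np.array([[22,75],[102,66]])/4+[185,145],.092).round(4).tolist())
print('block',onz(t,np.array([[25,108],[134,98],[131,62],[22,72]])/4+[185,145],.03).round(4).tolist())
print('stand base',onz(t,[[366.1,145.6]],.012).round(4),'post',onz(s,[[392.2,204.4]],.164).round(4))
m=cv2.inRange(cv2.cvtColor(t['image'],cv2.COLOR_BGR2HSV),(0,0,150),(179,70,255)); m[:, :165]=0;m[:,200:]=0;m[:215]=0;m[260:]=0
mm=np.zeros_like(m); mm[215:260,168:195]=m[215:260,168:195]; n,l,st,ce=cv2.connectedComponentsWithStats(mm)
for i in range(1,n):
  if st[i,4]>20: print('grip',st[i],ce[i],onz(t,ce[i],.045).round(4))
# overlay check of the box estimate
R=Ro.from_euler('z',13.6,degrees=True).as_matrix()
o=np.array([.56,.071,0]);P=np.array([[x,y,.068] for x,y in((-.07,-.1),(.07,-.1),(.07,.1),(-.07,.1))])@R.T+o
for cc in(t,s): print(proj(cc,P).round(1).tolist())
go((.45,.4,.22,-21),(.5,.1,.22,13.6),(.48,-.241,.12,13.6),(.48,-.241,.02,13.6))
E
```

```text
box [[0.602, 0.178, 0.068], [0.645, -0.007, 0.068], [0.514, -0.042, 0.068], [0.468, 0.144, 0.068]] [0.557  0.0683 0.068 ]
side rim [[0.6, 0.172, 0.068], [0.647, -0.018, 0.068], [0.518, -0.049, 0.068]]
tag eye side [[0.6451 0.2324 0.066 ]]
tag top edge [[0.651, 0.271, 0.092], [0.6573, 0.2134, 0.092]]
block [[0.635, 0.2812, 0.03], [0.6423, 0.1994, 0.03], [0.6693, 0.202, 0.03], [0.6621, 0.284, 0.03]]
stand base [[ 0.7177 -0.2418  0.012 ]] post [[ 0.7066 -0.2491  0.164 ]]
grip [175 226  10  23  92] [179.16304348 237.09782609] [[0.4414 0.3112 0.045 ]]
[[300.3, 211.9], [288.9, 164.6], [221.5, 180.8], [232.4, 228.1]]
[[280.8, 225.7], [310.0, 204.1], [256.4, 182.7], [225.6, 201.3]]
now [0.242  0.63   0.2264] [179.99  -0.   -21.01] w 0.0876
turn -0.0 slide [1.844 0.935 0.043]
turn -7.55 slide [-0.146  2.022 -0.   ]
turn -0.0 slide [-0.664  2.178  0.667]
turn -0.0 slide [0.    0.    0.667]
```

Emit:
{"name": "play_rows", "arguments": {
  "rows": [
    {"slide":[0.31,0.156,0],"delta_rot":[0,0,0],"fingers":0.2},
    {"slide":[0.31,0.156,0],"delta_rot":[0,0,0],"fingers":0.2},
    {"slide":[0.31,0.156,0],"delta_rot":[0,0,0],"fingers":0.2},
    {"slide":[0.31,0.156,0],"delta_rot":[0,0,0],"fingers":0.2},
    {"slide":[0.31,0.156,0],"delta_rot":[0,0,0],"fingers":0.2},
    {"slide":[0.31,0.156,0],"delta_rot":[0,0,0],"fingers":0.2},
    {"slide":[0,0,0],"delta_rot":[0,0,-1],"fingers":0.2},
    {"slide":[0,0,0],"delta_rot":[0,0,-1],"fingers":0.2}
  ]
}}

```text
time_s: 1.4
tcp_pos: [0.4528, 0.3981, 0.2267]
eef_rot: [-180.0, -0.0, -11.8]
contact_force: [-0.4, 1.0, -0.3]
gripper_width: 0.0525
gripper_force: 0.0
```

Emit:
{"name": "play_rows", "arguments": {
  "rows": [
    {"slide":[0,0,0],"delta_rot":[0,0,-1],"fingers":0.2},
    {"slide":[0,0,0],"delta_rot":[0,0,-1],"fingers":0.2},
    {"slide":[0,0,0],"delta_rot":[0,0,-1],"fingers":0.2},
    {"slide":[0,0,0],"delta_rot":[0,0,-1],"fingers":0.2},
    {"slide":[0,0,0],"delta_rot":[0,0,-1],"fingers":0.2},
    {"slide":[0,0,0],"delta_rot":[0,0,-0.55],"fingers":0.2},
    {"slide":[-0.02,0.33,0],"delta_rot":[0,0,0],"fingers":0.2},
    {"slide":[-0.02,0.33,0],"delta_rot":[0,0,0],"fingers":0.2}
  ]
}}

```text
time_s: 2.4
tcp_pos: [0.4695, 0.3005, 0.2264]
eef_rot: [180.0, 0.0, 13.7]
contact_force: [0.4, -0.4, 0.1]
gripper_width: 0.0525
gripper_force: 0.0
```

Emit:
{"name": "play_rows", "arguments": {
  "rows": [
    {"slide":[-0.03,0.34,0],"delta_rot":[0,0,0],"fingers":0.2},
    {"slide":[-0.02,0.34,0],"delta_rot":[0,0,0],"fingers":0.2},
    {"slide":[-0.03,0.34,0],"delta_rot":[0,0,0],"fingers":0.2},
    {"slide":[-0.03,0.34,0],"delta_rot":[0,0,0],"fingers":0.2}
  ]
}}

```text
time_s: 2.9
tcp_pos: [0.5015, 0.0976, 0.2269]
eef_rot: [-180.0, -0.0, 13.6]
contact_force: [1.2, -1.0, 0.6]
gripper_width: 0.0519
gripper_force: 0.0
```

```bash
python3 - <<'E'
from h import *
t=cap('top','top1.png');s=cap('side','side1.png')
go((.48,-.241,.12,13.6),(.48,-.241,.018,13.6))
E
```

```text
now [0.5014 0.0955 0.2268] [179.99  -0.    13.39] w 0.0527
turn -0.05 slide [-0.666  2.147  0.712]
turn -0.0 slide [0.   0.   0.68]
```

Emit:
{"name": "play_rows", "arguments": {
  "rows": [
    {"slide":[-0.111,0.358,0],"delta_rot":[0,0,0],"fingers":0.2},
    {"slide":[-0.111,0.358,0],"delta_rot":[0,0,0],"fingers":0.2},
    {"slide":[-0.111,0.358,0],"delta_rot":[0,0,0],"fingers":0.2},
    {"slide":[-0.111,0.358,0.1],"delta_rot":[0,0,0],"fingers":0.2},
    {"slide":[-0.111,0.358,0.3],"delta_rot":[0,0,0],"fingers":0.2},
    {"slide":[-0.111,0.358,0.3],"delta_rot":[0,0,0],"fingers":0.2},
    {"slide":[0,0,0],"delta_rot":[0,0,0],"fingers":0.2}
  ]
}}

```text
time_s: 3.88
tcp_pos: [0.4785, -0.2246, 0.1301]
eef_rot: [-179.9, 0.3, 13.3]
contact_force: [0.2, 0.1, -0.0]
gripper_width: 0.0525
gripper_force: 0.0
```

```bash
python3 - <<'E'
from h import *
t=cap('top');s=cap('side')
a=cv2.resize(t['image'][120:280,320:440],None,fx=3.3,fy=3.3,interpolation=cv2.INTER_CUBIC)
b=cv2.resize(s['image'][190:350,280:400],None,fx=3.3,fy=3.3,interpolation=cv2.INTER_CUBIC)
cv2.imwrite('pics/c3.png',np.hstack([a,b]))
go((.48,-.241,.018,13.6))
E
```

```text
now [ 0.4811 -0.2229  0.1332] [-1.800e+02  5.000e-02  1.352e+01] w 0.0524
turn -0.02 slide [-0.036  0.115  0.768]
```

View pics/c3.png

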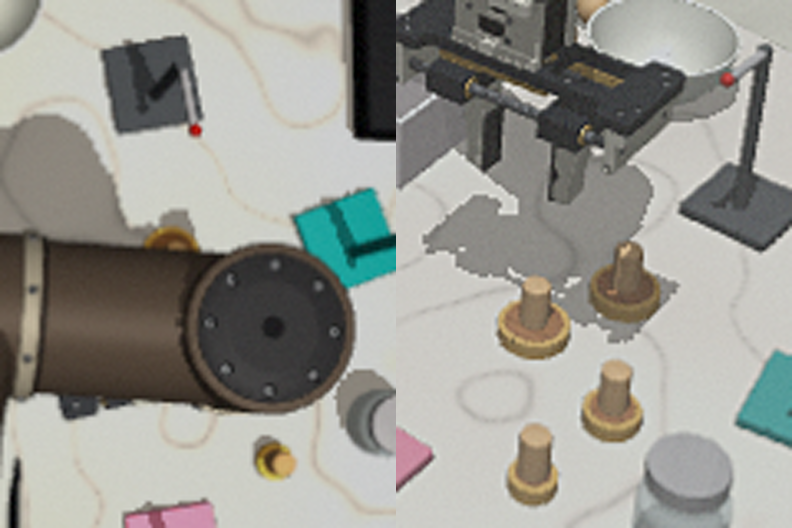

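The side crop shows the gripper just above large_2, whose disc is at side px (322,290), and nothing has shifted. I'll descend and grip.

Emit:
{"name": "play_rows", "arguments": {
  "rows": [
    {"slide":[-0.036,0.115,0.2],"delta_rot":[0,0,0],"fingers":0.2},
    {"slide":[0,0,0.3],"delta_rot":[0,0,0],"fingers":0.2},
    {"slide":[0,0,0.268],"delta_rot":[0,0,0],"fingers":0.2},
    {"slide":[0,0,0],"delta_rot":[0,0,0],"fingers":0.2},
    {"slide":[0,0,0],"delta_rot":[0,0,0],"fingers":-1},
    {"slide":[0,0,0],"delta_rot":[0,0,0],"fingers":-1},
    {"slide":[0,0,0],"delta_rot":[0,0,0],"fingers":-1},
    {"slide":[0,0,0],"delta_rot":[0,0,0],"fingers":-1}
  ],
  "squeeze": 25
}}

```text
time_s: 4.97
tcp_pos: [0.4806, -0.2409, 0.0193]
eef_rot: [180.0, -0.1, 13.6]
contact_force: [-0.9, 1.0, 6.8]
gripper_width: 0.021
gripper_force: 25.0
```

```bash
python3 - <<'E'
from h import *
R=Ro.from_euler('z',13.6,degrees=True).as_matrix()
a=np.array([.558,.067,0])+R@[0,-.042,0]
print(a)
go((.48,-.241,.20,13.6),(a[0],a[1],.2,13.6),(a[0],a[1],.026,13.6))
E
```

```text
[0.56787597 0.02617764 0.        ]
now [ 0.4806 -0.2409  0.0193] [ 1.7995e+02 -9.0000e-02  1.3600e+01] w 0.021
turn -0.0 slide [-0.004 -0.    -1.205]
turn -0.0 slide [ 0.988 -1.593 -0.   ]
turn -0.0 slide [0.   0.   1.16]
```

Emit:
{"name": "play_rows", "arguments": {
  "rows": [
    {"slide":[0,0,-0.3],"delta_rot":[0,0,0],"fingers":-1},
    {"slide":[0,0,-0.3],"delta_rot":[0,0,0],"fingers":-1},
    {"slide":[0,0,-0.3],"delta_rot":[0,0,0],"fingers":-1},
    {"slide":[0.04,-0.06,-0.3],"delta_rot":[0,0,0],"fingers":-1},
    {"slide":[0.19,-0.306,0],"delta_rot":[0,0,0],"fingers":-1},
    {"slide":[0.19,-0.306,0],"delta_rot":[0,0,0],"fingers":-1},
    {"slide":[0.19,-0.306,0],"delta_rot":[0,0,0],"fingers":-1},
    {"slide":[0.19,-0.306,0],"delta_rot":[0,0,0],"fingers":-1}
  ]
}}

```text
time_s: 5.98
tcp_pos: [0.5511, -0.0237, 0.1983]
eef_rot: [-180.0, 0.0, 13.6]
contact_force: [0.2, -0.2, -1.0]
gripper_width: 0.0216
gripper_force: 25.0
```

Emit:
{"name": "play_rows", "arguments": {
  "rows": [
    {"slide":[0.18,-0.3,0],"delta_rot":[0,0,0],"fingers":-1},
    {"slide":[0,0,0],"delta_rot":[0,0,0],"fingers":-1}
  ]
}}

```text
time_s: 6.22
tcp_pos: [0.5674, 0.0278, 0.1977]
eef_rot: [-180.0, 0.0, 13.8]
contact_force: [0.3, -0.8, -1.6]
gripper_width: 0.0217
gripper_force: 25.0
```

```bash
python3 - <<'E'
from h import *
go((.5679,.0262,.2,13.6),(.5679,.0262,.026,13.6))
E
```

```text
now [0.5674 0.0278 0.1977] [-1.7998e+02  4.0000e-02  1.3780e+01] w 0.0217
turn 0.04 slide [ 0.001  0.011 -0.016]
turn -0.0 slide [0.   0.   1.16]
```

Emit:
{"name": "play_rows", "arguments": {
  "rows": [
    {"slide":[0,0.01,0.3],"delta_rot":[0,0,0],"fingers":-1},
    {"slide":[0,0,0.3],"delta_rot":[0,0,0],"fingers":-1},
    {"slide":[0,0,0.3],"delta_rot":[0,0,0],"fingers":-1},
    {"slide":[0,0,0.15],"delta_rot":[0,0,0],"fingers":-1},
    {"slide":[0,0,0.09],"delta_rot":[0,0,0],"fingers":-1},
    {"slide":[0,0,0],"delta_rot":[0,0,0],"fingers":-0.1},
    {"slide":[0,0,0],"delta_rot":[0,0,0],"fingers":-0.1},
    {"slide":[0,0,0],"delta_rot":[0,0,0],"fingers":-0.1}
  ]
}}

```text
time_s: 7.22
tcp_pos: [0.5681, 0.0236, 0.0286]
eef_rot: [-180.0, -0.1, 13.6]
contact_force: [0.2, -1.0, 0.7]
gripper_width: 0.0386
gripper_force: 0.0
```

Emit:
{"name": "play_rows", "arguments": {
  "rows": [
    {"slide":[0,0,-0.3],"delta_rot":[0,0,0],"fingers":-0.1},
    {"slide":[0,0,-0.3],"delta_rot":[0,0,0],"fingers":-0.1},
    {"slide":[0,0,-0.3],"delta_rot":[0,0,0],"fingers":-0.1},
    {"slide":[0,0,-0.25],"delta_rot":[0,0,0],"fingers":0.1},
    {"slide":[0,0.3,0],"delta_rot":[0,0,0],"fingers":0.2},
    {"slide":[0,0.3,0],"delta_rot":[0,0,0],"fingers":0.2},
    {"slide":[0,0.3,0],"delta_rot":[0,0,0],"fingers":0.2}
  ]
}}

```text
time_s: 8.1
tcp_pos: [0.5994, -0.109, 0.2011]
eef_rot: [180.0, -0.1, 13.6]
contact_force: [1.7, 0.7, -0.5]
gripper_width: 0.0524
gripper_force: 0.0
```

```bash
python3 - <<'E'
from h import *
s=cap('side')
cv2.imwrite('pics/c4.png',cv2.resize(s['image'][155:355,225:425],None,fx=3,fy=3,interpolation=cv2.INTER_CUBIC))
go((.563,-.256,.12,13.6),(.563,-.256,.018,13.6))
print(proj(s,[.563,-.256,.05]))
E
```

```text
now [ 0.6    -0.1131  0.2007] [ 1.7992e+02 -6.0000e-02  1.3530e+01] w 0.0527
turn -0.02 slide [-0.464  0.868  0.538]
turn -0.0 slide [0.   0.   0.68]
[[350.11938929 263.523647  ]]
```

View pics/c4.png

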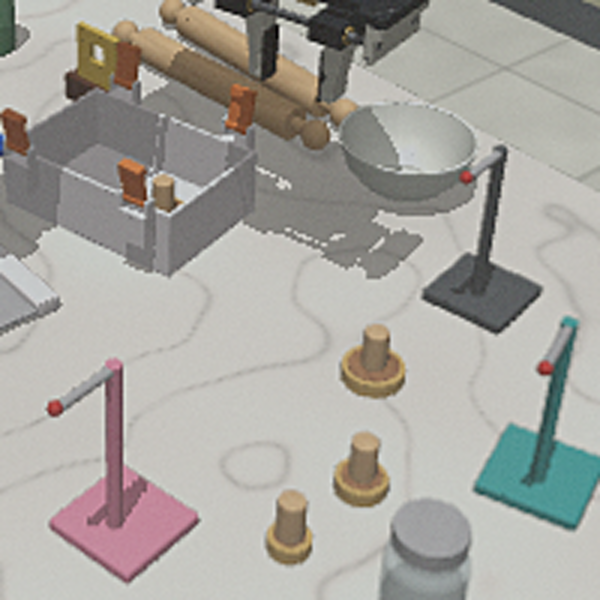

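The side crop shows the first stamp in the box with its handle at (279,218). Large_1 is unmoved, with its handle top at (350,265). I'll fetch it now.

Emit:
{"name": "play_rows", "arguments": {
  "rows": [
    {"slide":[-0.155,0.29,0],"delta_rot":[0,0,0],"fingers":0.2},
    {"slide":[-0.155,0.29,0],"delta_rot":[0,0,0],"fingers":0.2},
    {"slide":[-0.154,0.288,0],"delta_rot":[0,0,0],"fingers":0.2},
    {"slide":[0,0,0.3],"delta_rot":[0,0,0],"fingers":0.2},
    {"slide":[0,0,0.3],"delta_rot":[0,0,0],"fingers":0.2},
    {"slide":[0,0,0],"delta_rot":[0,0,0],"fingers":0.2}
  ]
}}

```text
time_s: 8.9
tcp_pos: [0.5595, -0.2505, 0.1073]
eef_rot: [-179.9, 0.3, 13.5]
contact_force: [0.3, -0.0, 0.3]
gripper_width: 0.0525
gripper_force: 0.0
```

```bash
python3 - <<'E'
from h import *
go((.563,-.256,.0185,13.6))
R=Ro.from_euler('z',13.6,degrees=True).as_matrix()
a=np.array([.558,.067,0])+R@[0,.042,0];print(a)
E
```

```text
now [ 0.5595 -0.2505  0.1073] [-179.86    0.3    13.55] w 0.0525
turn -0.01 slide [0.014 0.041 0.592]
[0.54812403 0.10782236 0.        ]
```

Emit:
{"name": "play_rows", "arguments": {
  "rows": [
    {"slide":[0.01,0.025,0.2],"delta_rot":[0,0,0],"fingers":0.2},
    {"slide":[0,0,0.25],"delta_rot":[0,0,0],"fingers":0.2},
    {"slide":[0,0,0.14],"delta_rot":[0,0,0],"fingers":0.2},
    {"slide":[0,0,0],"delta_rot":[0,0,0],"fingers":0.2},
    {"slide":[0,0,0],"delta_rot":[0,0,0],"fingers":-1},
    {"slide":[0,0,0],"delta_rot":[0,0,0],"fingers":-1},
    {"slide":[0,0,0],"delta_rot":[0,0,0],"fingers":-1},
    {"slide":[0,0,0],"delta_rot":[0,0,0],"fingers":-1}
  ],
  "squeeze": 25
}}

```text
time_s: 9.9
tcp_pos: [0.565, -0.2544, 0.0222]
eef_rot: [179.9, -0.1, 13.6]
contact_force: [0.3, -0.7, 3.8]
gripper_width: 0.0218
gripper_force: 25.0
```

```bash
python3 - <<'E'
from h import *
go((.563,-.256,.20,13.6),(.5481,.1078,.2,13.6),(.5481,.1078,.028,13.6))
E
```

```text
now [ 0.565  -0.2544  0.0222] [ 1.7995e+02 -8.0000e-02  1.3610e+01] w 0.0218
turn 0.0 slide [-0.015  0.007 -1.185]
turn -0.0 slide [ 0.474 -2.381 -0.   ]
turn -0.0 slide [0.    0.    1.147]
```

Emit:
{"name": "play_rows", "arguments": {
  "rows": [
    {"slide":[0,0,-0.3],"delta_rot":[0,0,0],"fingers":-1},
    {"slide":[0,0,-0.3],"delta_rot":[0,0,0],"fingers":-1},
    {"slide":[0,0,-0.3],"delta_rot":[0,0,0],"fingers":-1},
    {"slide":[0,0,-0.29],"delta_rot":[0,0,0],"fingers":-1},
    {"slide":[0.06,-0.3,0],"delta_rot":[0,0,0],"fingers":-1},
    {"slide":[0.06,-0.3,0],"delta_rot":[0,0,0],"fingers":-1},
    {"slide":[0.06,-0.3,0],"delta_rot":[0,0,0],"fingers":-1},
    {"slide":[0.06,-0.3,0],"delta_rot":[0,0,0],"fingers":-1}
  ]
}}

```text
time_s: 10.9
tcp_pos: [0.5562, -0.0693, 0.1994]
eef_rot: [-180.0, 0.0, 13.6]
contact_force: [0.5, 0.2, -2.5]
gripper_width: 0.0211
gripper_force: 25.0
```

Emit:
{"name": "play_rows", "arguments": {
  "rows": [
    {"slide":[0.06,-0.3,0],"delta_rot":[0,0,0],"fingers":-1},
    {"slide":[0.06,-0.3,0],"delta_rot":[0,0,0],"fingers":-1},
    {"slide":[0.06,-0.3,0],"delta_rot":[0,0,0],"fingers":-1},
    {"slide":[0.04,-0.27,0],"delta_rot":[0,0,0],"fingers":-1},
    {"slide":[0,0,0],"delta_rot":[0,0,0],"fingers":-1}
  ]
}}

```text
time_s: 11.52
tcp_pos: [0.5471, 0.11, 0.1993]
eef_rot: [-180.0, 0.1, 13.8]
contact_force: [-0.2, -0.1, -2.3]
gripper_width: 0.0215
gripper_force: 25.0
```

```bash
python3 - <<'E'
from h import *
go((.5481,.1078,.029,13.6))
E
```

```text
now [0.5471 0.11   0.1993] [-1.7998e+02  5.0000e-02  1.3760e+01] w 0.0215
turn 0.03 slide [0.003 0.016 1.135]
```

Emit:
{"name": "play_rows", "arguments": {
  "rows": [
    {"slide":[0,0.015,0.3],"delta_rot":[0,0,0],"fingers":-1},
    {"slide":[0,0,0.3],"delta_rot":[0,0,0],"fingers":-1},
    {"slide":[0,0,0.3],"delta_rot":[0,0,0],"fingers":-1},
    {"slide":[0,0,0.15],"delta_rot":[0,0,0],"fingers":-1},
    {"slide":[0,0,0.08],"delta_rot":[0,0,0],"fingers":-1},
    {"slide":[0,0,0],"delta_rot":[0,0,0],"fingers":-0.1},
    {"slide":[0,0,0],"delta_rot":[0,0,0],"fingers":-0.1},
    {"slide":[0,0,0],"delta_rot":[0,0,0],"fingers":-0.1}
  ]
}}

```text
time_s: 12.52
tcp_pos: [0.5492, 0.1059, 0.0316]
eef_rot: [-180.0, -0.1, 13.6]
contact_force: [0.1, 0.3, 0.0]
gripper_width: 0.0386
gripper_force: 0.0
```

Emit:
{"name": "play_rows", "arguments": {
  "rows": [
    {"slide":[0,0,-0.3],"delta_rot":[0,0,0],"fingers":-0.1},
    {"slide":[0,0,-0.3],"delta_rot":[0,0,0],"fingers":-0.1},
    {"slide":[0,0,-0.3],"delta_rot":[0,0,0],"fingers":-0.1},
    {"slide":[0,0,-0.25],"delta_rot":[0,0,0],"fingers":0.1},
    {"slide":[0,-0.3,0],"delta_rot":[0,0,1],"fingers":0.1},
    {"slide":[0,-0.3,0],"delta_rot":[0,0,1],"fingers":0.1},
    {"slide":[0,-0.3,0],"delta_rot":[0,0,1],"fingers":0.1},
    {"slide":[0,-0.3,0],"delta_rot":[0,0,1],"fingers":0.1}
  ]
}}

```text
time_s: 13.52
tcp_pos: [0.5271, 0.2851, 0.2041]
eef_rot: [-179.9, -0.1, -4.9]
contact_force: [1.0, 1.0, -0.1]
gripper_width: 0.0483
gripper_force: 0.0
```

Emit:
{"name": "play_rows", "arguments": {
  "rows": [
    {"slide":[-0.2,-0.2,0],"delta_rot":[0,0,1],"fingers":0.1},
    {"slide":[-0.2,-0.1,0],"delta_rot":[0,0,1],"fingers":0.1},
    {"slide":[0,0,0],"delta_rot":[0,0,0.62],"fingers":0.1},
    {"slide":[0,0,0],"delta_rot":[0,0,0],"fingers":0.1}
  ]
}}

```text
time_s: 14.02
tcp_pos: [0.4725, 0.336, 0.2036]
eef_rot: [-179.9, -0.0, -16.7]
contact_force: [0.3, 0.5, 0.3]
gripper_width: 0.0482
gripper_force: 0.0
```

```bash
python3 - <<'E'
from h import *
t=cap('top');s=cap('side')
a=cv2.resize(t['image'][145:285,145:305],None,fx=2.5,fy=2.5,interpolation=cv2.INTER_CUBIC)
b=cv2.resize(s['image'][150:250,220:320],None,fx=3.5,fy=3.5,interpolation=cv2.INTER_CUBIC)
cv2.imwrite('pics/c5.png',np.hstack([a,b]))
go((.441,.311,.12,-16.7),(.441,.311,.02,-16.7))
for c,cn,(x0,y0,x1,y1) in((t,'top',(215,145,305,245)),(s,'side',(222,160,320,240))):
    m=cv2.inRange(cv2.cvtColor(c['image'],cv2.COLOR_BGR2HSV),(0,150,60),(17,255,255))
    k=np.zeros_like(m);k[y0:y1,x0:x1]=m[y0:y1,x0:x1];k=cv2.morphologyEx(k,cv2.MORPH_CLOSE,np.ones((5,5)))
    n,l,st,ce=cv2.connectedComponentsWithStats(k)
    for i in range(1,n):
      if st[i,4]>15: print(cn,st[i],ce[i].round(1))
# predicted clips mid-point for estimate
R=Ro.from_euler('z',13.6,degrees=True).as_matrix();o=np.array([.558,.067,0])
P=np.array([[a*.085,b*.07,.1] for a in(-1,1) for b in(1,-1)])@R.T+o
for c in(t,s): print(proj(c,P).round(1).tolist())
E
```

```text
now [0.4729 0.3355 0.2033] [-1.7995e+02 -2.0000e-02 -1.6690e+01] w 0.048
turn 0.0 slide [-0.157  0.218  0.555]
turn -0.0 slide [ 0.    -0.     0.667]
top [273 157   9   9  59] [277.3 160.6]
top [215 161   2   8  16] [215.5 164.5]
top [225 169  10   8  57] [229.2 172.2]
top [271 190  14  14 110] [277.4 196.6]
top [243 197  14  13 108] [250.1 203.3]
top [288 216   8   6  37] [291.2 218.6]
top [239 228   8   6  37] [242.4 230.2]
side [263 169   9  16  95] [266.5 176.2]
side [300 183  10  17  98] [304.6 190.7]
side [225 191  10  15  53] [230.4 198.2]
side [265 209   9   4  19] [268.8 210.5]
[[244.0, 231.4], [292.7, 219.8], [230.4, 172.7], [278.6, 161.1]]
[[229.6, 198.1], [268.9, 215.2], [267.3, 175.4], [305.3, 189.9]]
```

View pics/c5.png

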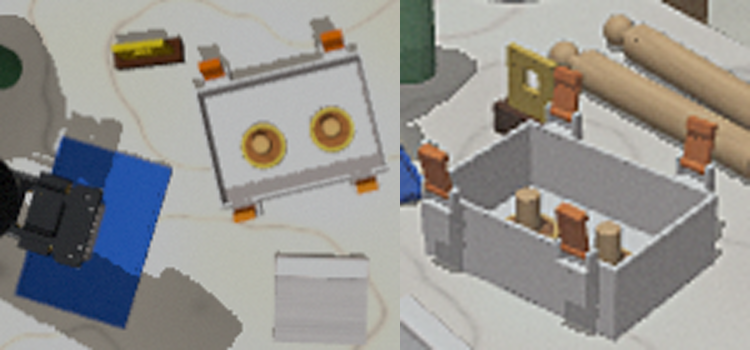

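Both stamps stand in the box, at top (277,197) and (250,203), and all four clips are open. The stamps were released at known tool positions, so I can use them to find the camera bias.

```bash
python3 - <<'E'
from h import *
t=cap('top')
print(onz(t,[[277.4,196.6],[250.1,203.3]],.015).round(4))
hsv=cv2.cvtColor(t['image'],cv2.COLOR_BGR2HSV)
# rim line fit: edge points across long/short outer edges from intensity profile
g=cv2.cvtColor(t['image'],cv2.COLOR_BGR2GRAY); cv2.imwrite('pics/g.png',g)
R=Ro.from_euler('z',13.6,degrees=True).as_matrix();o=np.array([.559,.069,0])
for nm,base,dr in(('far',lambda u:[.07,u,.068],[1,0,0]),('left',lambda u:[u*.6,.1,.068],[0,1,0]),('right',lambda u:[u*.6,-.1,.068],[0,-1,0]),('near',lambda u:[-.07,u,.068],[-1,0,0])):
    off=np.arange(-.02,.0205,.001); P=np.zeros(len(off))
    for u in np.linspace(-.04,.04,15):
        X=(np.array(base(u))+off[:,None]*np.array(dr))@R.T+o
        q=proj(t,X).astype(np.float32); P+=cv2.remap(g,q[:,:1],q[:,1:],cv2.INTER_LINEAR).ravel()/15
    print(nm,dict(zip((off*1000).round().astype(int).tolist(),P.round().astype(int).tolist())))
E
```

```text
[[0.563  0.0245 0.015 ]
 [0.5429 0.1057 0.015 ]]
far {-20: 185, -19: 186, -18: 186, -17: 186, -16: 186, -15: 184, -14: 181, -13: 174, -12: 164, -11: 150, -10: 131, -9: 113, -8: 99, -7: 92, -6: 94, -5: 102, -4: 115, -3: 131, -2: 146, -1: 157, 0: 162, 1: 160, 2: 151, 3: 139, 4: 130, 5: 124, 6: 122, 7: 122, 8: 122, 9: 123, 10: 128, 11: 136, 12: 147, 13: 158, 14: 169, 15: 178, 16: 184, 17: 185, 18: 185, 19: 185, 20: 185}
left {-20: 186, -19: 186, -18: 186, -17: 186, -16: 186, -15: 186, -14: 185, -13: 184, -12: 179, -11: 166, -10: 146, -9: 123, -8: 103, -7: 87, -6: 77, -5: 79, -4: 94, -3: 119, -2: 145, -1: 164, 0: 175, 1: 181, 2: 183, 3: 184, 4: 184, 5: 184, 6: 184, 7: 184, 8: 184, 9: 184, 10: 184, 11: 184, 12: 184, 13: 184, 14: 184, 15: 185, 16: 185, 17: 185, 18: 185, 19: 185, 20: 185}
right {-20: 186, -19: 186, -18: 186, -17: 186, -16: 185, -15: 184, -14: 182, -13: 178, -12: 171, -11: 160, -10: 148, -9: 138, -8: 133, -7: 133, -6: 139, -5: 150, -4: 164, -3: 176, -2: 183, -1: 186, 0: 186, 1: 186, 2: 185, 3: 186, 4: 186, 5: 186, 6: 185, 7: 185, 8: 185, 9: 185, 10: 186, 11: 186, 12: 185, 13: 185, 14: 185, 15: 185, 16: 185, 17: 185, 18: 185, 19: 185, 20: 185}
near {-20: 145, -19: 141, -18: 138, -17: 138, -16: 138, -15: 138, -14: 138, -13: 138, -12: 138, -11: 138, -10: 138, -9: 140, -8: 143, -7: 151, -6: 159, -5: 166, -4: 166, -3: 161, -2: 153, -1: 147, 0: 147, 1: 154, 2: 163, 3: 172, 4: 179, 5: 184, 6: 186, 7: 186, 8: 186, 9: 186, 10: 186, 11: 186, 12: 186, 13: 186, 14: 186, 15: 185, 16: 186, 17: 186, 18: 186, 19: 186, 20: 186}
```

Emit:
{"name": "play_rows", "arguments": {
  "rows": [
    {"slide":[-0.155,0.2,0],"delta_rot":[0,0,0],"fingers":0.0},
    {"slide":[0,0.018,0.2],"delta_rot":[0,0,0],"fingers":0.0},
    {"slide":[0,0,0.3],"delta_rot":[0,0,0],"fingers":0.0},
    {"slide":[0,0,0.2],"delta_rot":[0,0,0],"fingers":0.0},
    {"slide":[0,0,0],"delta_rot":[0,0,0],"fingers":0.0}
  ]
}}

```text
time_s: 14.8
tcp_pos: [0.4404, 0.3093, 0.0959]
eef_rot: [179.8, 0.1, -16.8]
contact_force: [0.2, 0.2, 0.8]
gripper_width: 0.0436
gripper_force: 0.0
```

Emit:
{"name": "play_rows", "arguments": {
  "rows": [
    {"slide":[0,0,0.25],"delta_rot":[0,0,0],"fingers":0.0},
    {"slide":[0,0,0.2],"delta_rot":[0,0,0],"fingers":0.0},
    {"slide":[0,0,0.08],"delta_rot":[0,0,0],"fingers":0.0},
    {"slide":[0,0,0],"delta_rot":[0,0,0],"fingers":0.0},
    {"slide":[0,0,0],"delta_rot":[0,0,0],"fingers":-1},
    {"slide":[0,0,0],"delta_rot":[0,0,0],"fingers":-1},
    {"slide":[0,0,0],"delta_rot":[0,0,0],"fingers":-1},
    {"slide":[0,0,0],"delta_rot":[0,0,0],"fingers":-1}
  ],
  "squeeze": 40
}}

```text
time_s: 15.8
tcp_pos: [0.4409, 0.3105, 0.0186]
eef_rot: [180.0, 0.0, -16.7]
contact_force: [-2.1, -1.9, 5.9]
gripper_width: 0.0136
gripper_force: 40.0
```

```bash
python3 - <<'E'
from h import *
t=cap('top');s=cap('side')
for c,z in((t,.012),(s,.012)):
    m=cv2.inRange(cv2.cvtColor(c['image'],cv2.COLOR_BGR2HSV),(105,140,40),(125,255,255))
    cs=max(cv2.findContours(m,0,2)[0],key=cv2.contourArea);h=cv2.convexHull(cs).reshape(-1,2)
    P=onz(c,h,z)[:,:2].astype(np.float32); rc=cv2.minAreaRect(P); print(rc)
go((.441,.311,.22,-16.7),(.5595,.069,.22,-76.4))
E
```

```text
((0.5021693110466003, 0.2948474884033203), (0.13875088095664978, 0.07190597802400589), 72.21226501464844)
((0.5190770626068115, 0.278316855430603), (0.13946163654327393, 0.04640527069568634), 57.65348815917969)
now [0.4409 0.3106 0.0187] [179.97   0.   -16.73] w 0.0139
turn -0.01 slide [-0.    -0.003 -1.342]
turn 13.02 slide [ 1.754 -0.388 -0.   ]
```

Emit:
{"name": "play_rows", "arguments": {
  "rows": [
    {"slide":[0,0,-0.27],"delta_rot":[0,0,0],"fingers":-1},
    {"slide":[0,0,-0.27],"delta_rot":[0,0,0],"fingers":-1},
    {"slide":[0,0,-0.27],"delta_rot":[0,0,1],"fingers":-1},
    {"slide":[0,0,-0.27],"delta_rot":[0,0,1],"fingers":-1},
    {"slide":[0,0,-0.26],"delta_rot":[0,0,1],"fingers":-1},
    {"slide":[0,0,0],"delta_rot":[0,0,1],"fingers":-1},
    {"slide":[0,0,0],"delta_rot":[0,0,1],"fingers":-1},
    {"slide":[0,0,0],"delta_rot":[0,0,1],"fingers":-1}
  ]
}}

```text
time_s: 16.9
tcp_pos: [0.4406, 0.3108, 0.2187]
eef_rot: [180.0, 0.0, -44.4]
contact_force: [-0.9, 0.2, -2.8]
gripper_width: 0.0138
gripper_force: 40.0
```

Emit:
{"name": "play_rows", "arguments": {
  "rows": [
    {"slide":[0,0,0],"delta_rot":[0,0,1],"fingers":-1},
    {"slide":[0,0,0],"delta_rot":[0,0,1],"fingers":-1},
    {"slide":[0,0,0],"delta_rot":[0,0,1],"fingers":-1},
    {"slide":[0,0,0],"delta_rot":[0,0,1],"fingers":-1},
    {"slide":[0,0,0],"delta_rot":[0,0,1],"fingers":-1},
    {"slide":[0,0,0],"delta_rot":[0,0,1],"fingers":-1},
    {"slide":[0,0,0],"delta_rot":[0,0,1],"fingers":-1},
    {"slide":[0,0,0],"delta_rot":[0,0,0],"fingers":-1}
  ]
}}

```text
time_s: 17.9
tcp_pos: [0.4407, 0.3108, 0.2187]
eef_rot: [179.9, -0.0, -76.3]
contact_force: [-0.3, -0.3, -3.3]
gripper_width: 0.0134
gripper_force: 40.0
```

```bash
python3 - <<'E'
from h import *
go((.5595,.069,.22,-76.4))
E
```

```text
now [0.4407 0.3108 0.2187] [ 1.7995e+02 -1.0000e-02 -7.6320e+01] w 0.0134
turn 0.02 slide [ 1.753 -0.391 -0.009]
```

Emit:
{"name": "play_rows", "arguments": {
  "rows": [
    {"slide":[0.29,-0.065,0],"delta_rot":[0,0,0],"fingers":-1},
    {"slide":[0.29,-0.065,0],"delta_rot":[0,0,0],"fingers":-1},
    {"slide":[0.29,-0.065,0],"delta_rot":[0,0,0],"fingers":-1},
    {"slide":[0.29,-0.065,0],"delta_rot":[0,0,0],"fingers":-1},
    {"slide":[0.29,-0.065,0],"delta_rot":[0,0,0],"fingers":-1},
    {"slide":[0.3,-0.066,0],"delta_rot":[0,0,0],"fingers":-1},
    {"slide":[0,0,0],"delta_rot":[0,0,0],"fingers":-1},
    {"slide":[0,0,0.2],"delta_rot":[0,0,0],"fingers":-1}
  ]
}}

```text
time_s: 18.9
tcp_pos: [0.5616, 0.0698, 0.1907]
eef_rot: [-179.7, 0.0, -76.3]
contact_force: [-0.3, 0.6, -3.8]
gripper_width: 0.0135
gripper_force: 40.0
```

Emit:
{"name": "play_rows", "arguments": {
  "rows": [
    {"slide":[0,0,0.12],"delta_rot":[0,0,0],"fingers":-1},
    {"slide":[0,0,0],"delta_rot":[0,0,0],"fingers":-1}
  ]
}}

```text
time_s: 19.15
tcp_pos: [0.5588, 0.0698, 0.1697]
eef_rot: [179.8, -0.0, -76.3]
contact_force: [-0.4, 1.2, -1.8]
gripper_width: 0.0135
gripper_force: 40.0
```

```bash
python3 - <<'E'
from h import *
st=r.get_state();z=st['tcp_pos'][2]-.0187
t=cap('top');s=cap('side')
for c in (t,s):
    m=cv2.inRange(cv2.cvtColor(c['image'],cv2.COLOR_BGR2HSV),(105,140,40),(125,255,255))
    cs=max(cv2.findContours(m,0,2)[0],key=cv2.contourArea);h=cv2.convexHull(cs).reshape(-1,2)
    P=onz(c,h,z+.0125)[:,:2].astype(np.float32); rc=cv2.minAreaRect(P); print(rc)
go((.5595,.069,.19,-76.4))
a=cv2.resize(t['image'][135:255,195:325],None,fx=3,fy=3,interpolation=cv2.INTER_CUBIC)
b=cv2.resize(s['image'][130:250,210:330],None,fx=3,fy=3,interpolation=cv2.INTER_CUBIC)
cv2.imwrite('pics/c6.png',np.hstack([a,b]))
E
```

```text
((0.5748320817947388, 0.010205261409282684), (0.13862036168575287, 0.06797610968351364), 13.530450820922852)
((0.5550010204315186, 0.06681995093822479), (0.14678293466567993, 0.20420381426811218), 13.954562187194824)
now [0.5603 0.0702 0.1718] [-1.7998e+02 -1.0000e-02 -7.6250e+01] w 0.0138
turn 0.03 slide [ 0.006  0.007 -0.122]
```

View pics/c6.png

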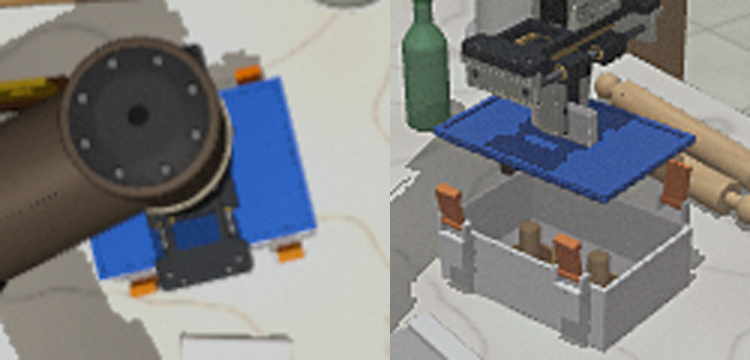

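The side crop shows the lid level over the box, between the clips at about side px (398,177). I'll lower it to just above the rim and compare the edges.

Emit:
{"name": "play_rows", "arguments": {
  "rows": [
    {"slide":[0,0,0.2],"delta_rot":[0,0,0],"fingers":-1},
    {"slide":[0,0,0.2],"delta_rot":[0,0,0],"fingers":-1},
    {"slide":[0,0,0.1],"delta_rot":[0,0,0],"fingers":-1},
    {"slide":[0,0,0],"delta_rot":[0,0,0],"fingers":-1}
  ]
}}

```text
time_s: 19.75
tcp_pos: [0.56, 0.0698, 0.0961]
eef_rot: [180.0, -0.0, -76.3]
contact_force: [-0.0, -0.5, -2.0]
gripper_width: 0.0137
gripper_force: 40.0
```

```bash
python3 - <<'E'
from h import *
t=cap('top');s=cap('side')
go((.5598,.0695,.083,-76.4))
a=cv2.resize(t['image'][145:245,215:305],None,fx=3.6,fy=3.6,interpolation=cv2.INTER_CUBIC)
b=cv2.resize(s['image'][160:245,222:314],None,fx=5,fy=5,interpolation=cv2.INTER_CUBIC)
a=cv2.copyMakeBorder(a,0,b.shape[0]-a.shape[0],0,0,0)
cv2.imwrite('pics/c7.png',np.hstack([a,b]))
E
```

```text
now [0.561  0.0701 0.0975] [-179.9    -0.    -76.31] w 0.0137
turn 0.02 slide [0.002 0.009 0.097]
```

View pics/c7.png

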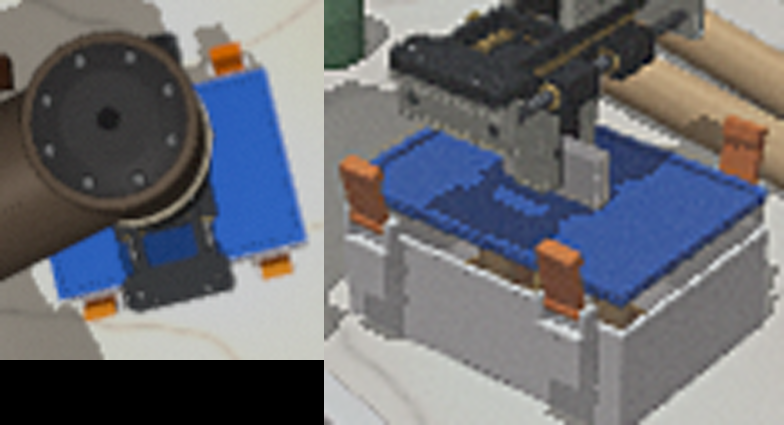

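Emit:
{"name": "play_rows", "arguments": {
  "rows": [
    {"slide":[0,0.006,0.04],"delta_rot":[0,0,0],"fingers":-1},
    {"slide":[0,0,0.03],"delta_rot":[0,0,0],"fingers":-1},
    {"slide":[0,0,0.02],"delta_rot":[0,0,0],"fingers":-1},
    {"slide":[0,0,0.01],"delta_rot":[0,0,0],"fingers":-1},
    {"slide":[0,0,0],"delta_rot":[0,0,0],"fingers":-1}
  ]
}}

```text
time_s: 20.48
tcp_pos: [0.5592, 0.0695, 0.0811]
eef_rot: [180.0, -0.0, -76.3]
contact_force: [0.9, 0.9, -4.0]
gripper_width: 0.0139
gripper_force: 40.0
```

```bash
python3 - <<'E'
from h import *
go((.5598,.0695,.0807,-76.4)); x=r.get_state(); print(np.round(x['contact_force'],1),np.round(x['moment'],2))
E
```

```text
now [0.5592 0.0695 0.0811] [ 1.7999e+02 -1.0000e-02 -7.6340e+01] w 0.0139
turn 0.01 slide [ 0.001 -0.004  0.003]
[ 0.9  0.9 -4. ] [ 0.05 -0.04 -0.01]
```

Emit:
{"name": "play_rows", "arguments": {
  "rows": [
    {"slide":[0,0,0.01],"delta_rot":[0,0,0],"fingers":-1},
    {"slide":[0,0,0],"delta_rot":[0,0,0],"fingers":-1},
    {"slide":[0,0,0],"delta_rot":[0,0,0],"fingers":-0.3},
    {"slide":[0,0,0],"delta_rot":[0,0,0],"fingers":-0.3},
    {"slide":[0,0,0],"delta_rot":[0,0,0],"fingers":-0.3},
    {"slide":[0,0,-0.2],"delta_rot":[0,0,0],"fingers":-0.3},
    {"slide":[0,0,-0.3],"delta_rot":[0,0,0],"fingers":-0.3},
    {"slide":[0,0,-0.2],"delta_rot":[0,0,0],"fingers":-1}
  ]
}}

```text
time_s: 21.48
tcp_pos: [0.5598, 0.0697, 0.1868]
eef_rot: [-179.9, 0.0, -76.3]
contact_force: [1.3, 1.1, -1.1]
gripper_width: 0.0255
gripper_force: 0.0
```

```bash
python3 - <<'E'
from h import *
R=Ro.from_euler('z',13.6,degrees=True).as_matrix();o=np.array([.5595,.0693,0])
s=cap('side')
b=cv2.resize(s['image'][150:245,215:325],None,fx=5,fy=5,interpolation=cv2.INTER_CUBIC); cv2.imwrite('pics/c8.png',b)
def W(x,y,z): return tuple(R@[x,y,z]+o)+(-76.4,)
# near-left clip: outside point, then push; then far-right
go(W(-.135,.07,.16),W(-.135,.07,.102),W(-.07,.07,.102),W(-.064,.07,.09),W(-.064,.07,.16))
E
```

```text
now [0.5616 0.07   0.1907] [-179.6    -0.    -76.29] w 0.022
turn 0.02 slide [-0.465  0.915  0.204]
turn -0.0 slide [ 0.    -0.     0.387]
turn -0.0 slide [-0.    -0.433 -0.   ]
turn -0.0 slide [ 0.   -0.04  0.08]
turn -0.0 slide [ 0.    -0.    -0.467]
```

View pics/c8.png

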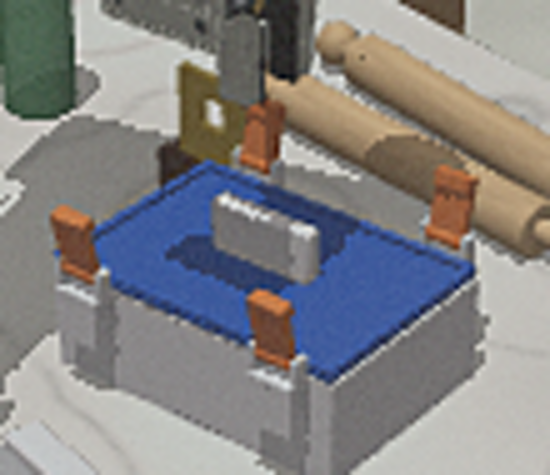

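The side crop shows the lid flush on the box with its corner at side px (282,225), and all four clips open. I'll start with the near-left clip.

Emit:
{"name": "play_rows", "arguments": {
  "rows": [
    {"slide":[-0.155,0.3,0],"delta_rot":[0,0,0],"fingers":-1},
    {"slide":[-0.155,0.3,0],"delta_rot":[0,0,0],"fingers":-1},
    {"slide":[-0.155,0.315,0],"delta_rot":[0,0,0],"fingers":-1},
    {"slide":[0,0,0.2],"delta_rot":[0,0,0],"fingers":-1},
    {"slide":[0,0,0.2],"delta_rot":[0,0,0],"fingers":-1},
    {"slide":[0,0,0.17],"delta_rot":[0,0,0],"fingers":-1},
    {"slide":[0,0,0],"delta_rot":[0,0,0],"fingers":-1}
  ]
}}

```text
time_s: 22.4
tcp_pos: [0.4082, 0.104, 0.0979]
eef_rot: [179.8, -0.1, -76.3]
contact_force: [-0.1, -0.3, 0.4]
gripper_width: 0.0002
gripper_force: 0.0
```

```bash
cat >> h.py <<'E'
BR=Ro.from_euler('z',13.6,degrees=True).as_matrix();BO=np.array([.5595,.0693,0])
def W(x,y,z,a=-76.4): return tuple(BR@[x,y,z]+BO)+(a,)
E
python3 - <<'E'
from h import *
go(W(-.135,.07,.102),W(-.07,.07,.102),W(-.064,.07,.09))
E
```

```text
now [0.4082 0.104  0.0979] [ 1.798e+02 -9.000e-02 -7.634e+01] w 0.0002
turn 0.01 slide [-0.005 -0.026 -0.027]
turn -0.0 slide [-0.    -0.433 -0.   ]
turn -0.0 slide [ 0.   -0.04  0.08]
```

Emit:
{"name": "play_rows", "arguments": {
  "rows": [
    {"slide":[0,-0.1,-0.02],"delta_rot":[0,0,0],"fingers":-1},
    {"slide":[0,-0.1,0],"delta_rot":[0,0,0],"fingers":-1},
    {"slide":[0,-0.1,0],"delta_rot":[0,0,0],"fingers":-1},
    {"slide":[0,-0.1,0],"delta_rot":[0,0,0],"fingers":-1},
    {"slide":[0,-0.06,0],"delta_rot":[0,0,0],"fingers":-1},
    {"slide":[0,-0.04,0.04],"delta_rot":[0,0,0],"fingers":-1},
    {"slide":[0,0,0.04],"delta_rot":[0,0,0],"fingers":-1},
    {"slide":[0,0,0],"delta_rot":[0,0,0],"fingers":-1}
  ]
}}

```text
time_s: 23.4
tcp_pos: [0.4817, 0.1223, 0.0896]
eef_rot: [179.9, -0.0, -76.3]
contact_force: [0.5, -0.7, -0.2]
gripper_width: 0.0007
gripper_force: 0.0
```

Emit:
{"name": "play_rows", "arguments": {
  "rows": [
    {"slide":[0,0,-0.25],"delta_rot":[0,0,0],"fingers":-1},
    {"slide":[0,0,-0.3],"delta_rot":[0,0,0],"fingers":-1},
    {"slide":[0,0,0],"delta_rot":[0,0,0],"fingers":-1}
  ]
}}

```text
time_s: 23.78
tcp_pos: [0.4841, 0.1237, 0.1765]
eef_rot: [-179.6, 0.1, -76.3]
contact_force: [0.6, 0.1, -0.5]
gripper_width: 0.0003
gripper_force: 0.0
```

```bash
python3 - <<'E'
from h import *
s=cap('side');t=cap('top')
b=cv2.resize(s['image'][150:245,215:325],None,fx=4,fy=4,interpolation=cv2.INTER_CUBIC); cv2.imwrite('pics/c9.png',b)
go(W(.135,-.07,.17),W(.135,-.07,.102),W(.07,-.07,.102),W(.064,-.07,.09))
E
```

```text
now [0.482  0.1227 0.1732] [-1.7992e+02  5.0000e-02 -7.6340e+01] w 0.0002
turn 0.01 slide [ 0.934 -1.318  0.021]
turn -0.0 slide [ 0.    -0.     0.453]
turn -0.0 slide [-0.     0.433 -0.   ]
turn -0.0 slide [0.   0.04 0.08]
```

View pics/c9.png

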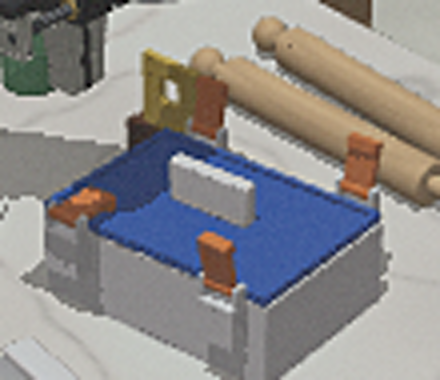

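The near-left clip is shut, level at side px (236,202). Far-right is next.

Emit:
{"name": "play_rows", "arguments": {
  "rows": [
    {"slide":[0.187,-0.264,0],"delta_rot":[0,0,0],"fingers":-1},
    {"slide":[0.187,-0.264,0],"delta_rot":[0,0,0],"fingers":-1},
    {"slide":[0.187,-0.264,0],"delta_rot":[0,0,0],"fingers":-1},
    {"slide":[0.187,-0.264,0],"delta_rot":[0,0,0],"fingers":-1},
    {"slide":[0.187,-0.264,0],"delta_rot":[0,0,0],"fingers":-1},
    {"slide":[0,0,0],"delta_rot":[0,0,0],"fingers":-1},
    {"slide":[0,0,0.2],"delta_rot":[0,0,0],"fingers":-1},
    {"slide":[0,0,0],"delta_rot":[0,0,0],"fingers":-1}
  ]
}}

```text
time_s: 24.88
tcp_pos: [0.705, 0.0329, 0.1391]
eef_rot: [179.6, 0.0, -76.4]
contact_force: [0.5, 0.0, 0.6]
gripper_width: 0.0004
gripper_force: 0.0
```

```bash
python3 - <<'E'
from h import *
go(W(.135,-.07,.102),W(.07,-.07,.102),W(.064,-.07,.09))
E
```

```text
now [0.705  0.0329 0.1391] [ 1.7961e+02  3.0000e-02 -7.6360e+01] w 0.0004
turn 0.01 slide [ 0.003 -0.014  0.247]
turn -0.0 slide [-0.     0.433 -0.   ]
turn -0.0 slide [0.   0.04 0.08]
```

Emit:
{"name": "play_rows", "arguments": {
  "rows": [
    {"slide":[0,0,0.24],"delta_rot":[0,0,0],"fingers":-1},
    {"slide":[0,0,0],"delta_rot":[0,0,0],"fingers":-1},
    {"slide":[0,0.1,0],"delta_rot":[0,0,0],"fingers":-1},
    {"slide":[0,0.1,0],"delta_rot":[0,0,0],"fingers":-1},
    {"slide":[0,0.1,0],"delta_rot":[0,0,0],"fingers":-1},
    {"slide":[0,0.1,0],"delta_rot":[0,0,0],"fingers":-1},
    {"slide":[0,0.04,0],"delta_rot":[0,0,0],"fingers":-1},
    {"slide":[0,0.03,0.04],"delta_rot":[0,0,0],"fingers":-1}
  ]
}}

```text
time_s: 25.88
tcp_pos: [0.6387, 0.0162, 0.1011]
eef_rot: [-180.0, -0.0, -76.3]
contact_force: [-0.3, 0.8, 0.5]
gripper_width: 0.0002
gripper_force: 0.3
```

Emit:
{"name": "play_rows", "arguments": {
  "rows": [
    {"slide":[0,0,0.04],"delta_rot":[0,0,0],"fingers":-1},
    {"slide":[0,0,0],"delta_rot":[0,0,0],"fingers":-1},
    {"slide":[0,0,-0.25],"delta_rot":[0,0,0],"fingers":-1},
    {"slide":[0,0,-0.3],"delta_rot":[0,0,0],"fingers":-1},
    {"slide":[0,0,0],"delta_rot":[0,0,0],"fingers":-1}
  ]
}}

```text
time_s: 26.5
tcp_pos: [0.6418, 0.0168, 0.1813]
eef_rot: [-179.6, -0.0, -76.3]
contact_force: [0.6, -0.5, 0.4]
gripper_width: 0.0003
gripper_force: 0.0
```

```bash
python3 - <<'E'
from h import *
s=cap('side')
m=cv2.inRange(cv2.cvtColor(s['image'],cv2.COLOR_BGR2HSV),(0,150,60),(17,255,255)); k=np.zeros_like(m);k[160:240,222:320]=m[160:240,222:320];k=cv2.morphologyEx(k,cv2.MORPH_CLOSE,np.ones((5,5)))
n,l,st,ce=cv2.connectedComponentsWithStats(k)
for i in range(1,n):
  if st[i,4]>15: print(st[i],ce[i].round(1))
go(W(.064,-.07,.17),W(-.135,-.07,.17),W(-.135,-.07,.102),W(-.07,-.07,.102))
E
```

```text
[263 169   9  16  97] [266.8 176. ]
[294 195  13  11  78] [300.  199.9]
[229 197  15   9  73] [236.2 200.6]
[265 208   9   8  34] [268.5 210.9]
[266 218   8   6  17] [270.4 220.9]
now [0.6404 0.0167 0.179 ] [-1.7981e+02  1.0000e-02 -7.6340e+01] w 0.0004
turn 0.01 slide [-0.001  0.015  0.06 ]
turn -0.0 slide [ 0.     1.327 -0.   ]
turn -0.0 slide [ 0.    -0.     0.453]
turn -0.0 slide [ 0.    -0.433 -0.   ]
```

```bash
python3 - <<'E'
from h import *
s=cap('side')
print(proj(s,[W(-.06,.07,.081)[:3],W(.06,-.07,.081)[:3]]).round(1))
a=cv2.resize(s['image'][160:240,222:320],None,fx=4,fy=4,interpolation=cv2.INTER_CUBIC); cv2.imwrite('pics/c10.png',a)
E
```

```text
[[235.7 199.7]
 [299.9 198.6]]
```

View pics/c10.png

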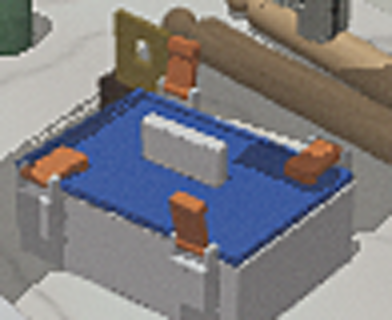

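Near-left (236,201) and far-right (300,200) are shut and the other two are open. Near-right is next.

Emit:
{"name": "play_rows", "arguments": {
  "rows": [
    {"slide":[0,0.27,0],"delta_rot":[0,0,0],"fingers":-1},
    {"slide":[0,0.27,0],"delta_rot":[0,0,0],"fingers":-1},
    {"slide":[0,0.27,0],"delta_rot":[0,0,0],"fingers":-1},
    {"slide":[0,0.27,0],"delta_rot":[0,0,0],"fingers":-1},
    {"slide":[0,0.262,0],"delta_rot":[0,0,0],"fingers":-1},
    {"slide":[0,0,0.2],"delta_rot":[0,0,0],"fingers":-1},
    {"slide":[0,0,0.1],"delta_rot":[0,0,0],"fingers":-1},
    {"slide":[0,0,0],"delta_rot":[0,0,0],"fingers":-1}
  ]
}}

```text
time_s: 27.6
tcp_pos: [0.4422, -0.0316, 0.1306]
eef_rot: [179.8, -0.0, -76.4]
contact_force: [-0.0, -0.9, 0.1]
gripper_width: 0.0004
gripper_force: 0.0
```

```bash
python3 - <<'E'
from h import *
go(W(-.135,-.07,.102),W(-.07,-.07,.102))
E
```

```text
now [ 0.4422 -0.0316  0.1306] [ 1.7977e+02 -2.0000e-02 -7.6350e+01] w 0.0004
turn 0.01 slide [-0.003 -0.018  0.191]
turn -0.0 slide [ 0.    -0.433 -0.   ]
```

Emit:
{"name": "play_rows", "arguments": {
  "rows": [
    {"slide":[0,0,0.19],"delta_rot":[0,0,0],"fingers":-1},
    {"slide":[0,0,0],"delta_rot":[0,0,0],"fingers":-1},
    {"slide":[0,-0.1,0],"delta_rot":[0,0,0],"fingers":-1},
    {"slide":[0,-0.1,0],"delta_rot":[0,0,0],"fingers":-1},
    {"slide":[0,-0.1,0],"delta_rot":[0,0,0],"fingers":-1},
    {"slide":[0,-0.1,0],"delta_rot":[0,0,0],"fingers":-1},
    {"slide":[0,-0.05,0],"delta_rot":[0,0,0],"fingers":-1},
    {"slide":[0,-0.04,0.04],"delta_rot":[0,0,0],"fingers":-1}
  ]
}}

```text
time_s: 28.6
tcp_pos: [0.5165, -0.0134, 0.098]
eef_rot: [-179.9, 0.0, -76.3]
contact_force: [-0.2, -0.2, -0.5]
gripper_width: 0.0003
gripper_force: 0.0
```

Emit:
{"name": "play_rows", "arguments": {
  "rows": [
    {"slide":[0,0,0.04],"delta_rot":[0,0,0],"fingers":-1},
    {"slide":[0,0,0],"delta_rot":[0,0,0],"fingers":-1},
    {"slide":[0,0,-0.25],"delta_rot":[0,0,0],"fingers":-1},
    {"slide":[0,0,-0.3],"delta_rot":[0,0,0],"fingers":-1},
    {"slide":[0,0,0],"delta_rot":[0,0,0],"fingers":-1}
  ]
}}

```text
time_s: 29.22
tcp_pos: [0.5172, -0.0133, 0.1781]
eef_rot: [-179.6, -0.0, -76.3]
contact_force: [0.1, 0.2, -1.3]
gripper_width: 0.0005
gripper_force: 0.0
```

```bash
python3 - <<'E'
from h import *
s=cap('side')
m=cv2.inRange(cv2.cvtColor(s['image'],cv2.COLOR_BGR2HSV),(0,150,60),(17,255,255)); k=np.zeros_like(m);k[160:240,222:320]=m[160:240,222:320];k=cv2.morphologyEx(k,cv2.MORPH_CLOSE,np.ones((5,5)))
n,l,st,ce=cv2.connectedComponentsWithStats(k)
for i in range(1,n):
  if st[i,4]>15: print(st[i],ce[i].round(1))
print(proj(s,[W(-.06,-.07,.081)[:3]]))
# tag eye / far-left clip clearance
go(W(.135,.07,.17),W(.135,.07,.102),W(.07,.07,.102))
E
```

```text
[293 195  14  11  78] [299.6 200.2]
[228 197  16   9  82] [235.8 200.9]
[266 213  17  11  75] [275.1 217.4]
[[274.48695057 216.54810309]]
now [ 0.5158 -0.0134  0.176 ] [-1.7976e+02  2.0000e-02 -7.6330e+01] w 0.0003
turn 0.01 slide [-0.934 -1.313  0.04 ]
turn -0.0 slide [ 0.    -0.     0.453]
turn -0.0 slide [ 0.     0.433 -0.   ]
```

Near-right is shut. Far-left is the last clip.

Emit:
{"name": "play_rows", "arguments": {
  "rows": [
    {"slide":[-0.187,-0.262,0],"delta_rot":[0,0,0],"fingers":-1},
    {"slide":[-0.187,-0.262,0],"delta_rot":[0,0,0],"fingers":-1},
    {"slide":[-0.187,-0.262,0],"delta_rot":[0,0,0],"fingers":-1},
    {"slide":[-0.187,-0.262,0],"delta_rot":[0,0,0],"fingers":-1},
    {"slide":[-0.187,-0.262,0],"delta_rot":[0,0,0],"fingers":-1},
    {"slide":[0,0,0],"delta_rot":[0,0,0],"fingers":-1},
    {"slide":[0,0,0.2],"delta_rot":[0,0,0],"fingers":-1},
    {"slide":[0,0,0],"delta_rot":[0,0,0],"fingers":-1}
  ]
}}

```text
time_s: 30.28
tcp_pos: [0.6704, 0.1678, 0.1409]
eef_rot: [179.6, -0.1, -76.4]
contact_force: [0.2, -0.1, -0.5]
gripper_width: 0.0004
gripper_force: 0.0
```

```bash
python3 - <<'E'
from h import *
go(W(.135,.07,.102),W(.07,.07,.102))
E
```

```text
now [0.6704 0.1678 0.1409] [ 1.7964e+02 -5.0000e-02 -7.6380e+01] w 0.0004
turn 0.01 slide [-0.002 -0.027  0.259]
turn -0.0 slide [ 0.     0.433 -0.   ]
```

Emit:
{"name": "play_rows", "arguments": {
  "rows": [
    {"slide":[0,-0.01,0.25],"delta_rot":[0,0,0],"fingers":-1},
    {"slide":[0,0,0],"delta_rot":[0,0,0],"fingers":-1},
    {"slide":[0,0.1,0],"delta_rot":[0,0,0],"fingers":-1},
    {"slide":[0,0.1,0],"delta_rot":[0,0,0],"fingers":-1},
    {"slide":[0,0.1,0],"delta_rot":[0,0,0],"fingers":-1},
    {"slide":[0,0.1,0],"delta_rot":[0,0,0],"fingers":-1},
    {"slide":[0,0.05,0],"delta_rot":[0,0,0],"fingers":-1},
    {"slide":[0,0.03,0.04],"delta_rot":[0,0,0],"fingers":-1}
  ]
}}

```text
time_s: 31.28
tcp_pos: [0.6037, 0.1521, 0.101]
eef_rot: [180.0, 0.0, -76.3]
contact_force: [-0.6, -0.1, 0.2]
gripper_width: -0.0
gripper_force: 0.2
```

Emit:
{"name": "play_rows", "arguments": {
  "rows": [
    {"slide":[0,0,0.04],"delta_rot":[0,0,0],"fingers":-1},
    {"slide":[0,0,0],"delta_rot":[0,0,0],"fingers":-1},
    {"slide":[0,0,-0.25],"delta_rot":[0,0,0],"fingers":-1},
    {"slide":[0,0.3,-0.3],"delta_rot":[0,0,0],"fingers":-1},
    {"slide":[0,0.3,0],"delta_rot":[0,0,0],"fingers":-1},
    {"slide":[0,0,0],"delta_rot":[0,0,0],"fingers":-0.2}
  ]
}}

```text
time_s: 32.02
tcp_pos: [0.5156, 0.1305, 0.1773]
eef_rot: [-180.0, 0.0, -76.3]
contact_force: [0.6, -0.5, 0.0]
gripper_width: 0.0063
gripper_force: 0.0
```

```bash
python3 - <<'E'
from h import *
s=cap('side');t=cap('top')
m=cv2.inRange(cv2.cvtColor(s['image'],cv2.COLOR_BGR2HSV),(0,150,60),(17,255,255)); k=np.zeros_like(m);k[160:240,222:320]=m[160:240,222:320];k=cv2.morphologyEx(k,cv2.MORPH_CLOSE,np.ones((5,5)))
n,l,st,ce=cv2.connectedComponentsWithStats(k)
for i in range(1,n):
  if st[i,4]>15: print(st[i],ce[i].round(1))
print(proj(s,[W(.06,.07,.081)[:3]]))
a=cv2.resize(s['image'][150:210,235:295],None,fx=6,fy=6,interpolation=cv2.INTER_CUBIC)
b=cv2.resize(t['image'][145:190,180:240],None,fx=6,fy=6,interpolation=cv2.INTER_CUBIC)
b=cv2.copyMakeBorder(b,0,a.shape[0]-b.shape[0],0,0,0)
cv2.imwrite('pics/c11.png',np.hstack([a,b]))
# expected tag corners for estimate centre (.653,.242), yaw 6
T=Ro.from_euler('z',6,degrees=True).as_matrix()
for c in(s,t): print(proj(c,np.array([[0,y,z] for y,z in((-.03,.092),(.03,.092),(-.03,.03),(0,.066))])@T.T+[.653,.242,0]).round(1).tolist())
E
```

```text
[256 180  13   9  67] [262.  184.7]
[293 195  14  11  83] [299.6 200. ]
[228 197  16   9  76] [235.5 201.1]
[266 213  17  11  91] [274.2 217.8]
[[262.12716905 183.55272591]]
[[264.2, 167.7], [251.3, 161.4], [264.2, 184.8], [257.8, 171.8]]
[[210.9, 161.9], [190.2, 164.2], [214.3, 164.9], [202.2, 164.3]]
```

View pics/c11.png

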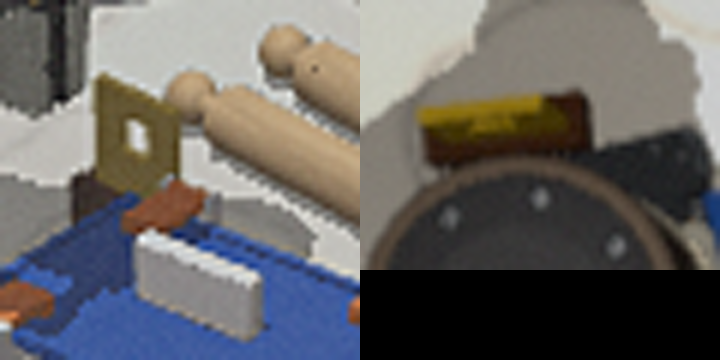

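All four clips are shut, with far-left at (262,185). The side crop shows the tag's eye at (258,172), which agrees with my estimate of tag (0.653, 0.242) and yaw about 5.5°. Next I'll refine the stand pose and go to the tag.

```bash
python3 - <<'E'
from h import *
s=cap('side');t=cap('top')
A=onz(s,np.array([[423,293],[468,255],[541,291],[497,331]])/3+[225,155],.012);print('side base',A.round(3).tolist(),A.mean(0).round(4))
B=onz(t,np.array([[103,50],[185,37],[203,125],[118,133]])/3.3+[320,120],.012);print('top base',B.round(3).tolist(),B.mean(0).round(4))
for nm,c,(x0,y0,x1,y1) in(('side',s,(362,236,408,268)),('top',t,(345,125,386,166))):
    m=cv2.inRange(cv2.cvtColor(c['image'],cv2.COLOR_BGR2HSV),(0,0,15),(179,90,110));k=np.zeros_like(m);k[y0:y1,x0:x1]=m[y0:y1,x0:x1]
    k=cv2.morphologyEx(k,cv2.MORPH_OPEN,np.ones((5,5)))
    h=cv2.convexHull(max(cv2.findContours(k,0,2)[0],key=cv2.contourArea)).reshape(-1,2)
    print(nm,cv2.minAreaRect(onz(c,h,.012)[:,:2].astype(np.float32)))
T=Ro.from_euler('z',5.5,degrees=True).as_matrix()@[0,.022,0]+[.653,.242,0];print(T)
go((T[0],T[1],.18,-84.5),(T[0],T[1],.067,-84.5))
E
```

```text
side base [[0.667, -0.22, 0.012], [0.743, -0.206, 0.012], [0.753, -0.283, 0.012], [0.677, -0.296, 0.012]] [ 0.7102 -0.2512  0.012 ]
top base [[0.749, -0.197, 0.012], [0.762, -0.273, 0.012], [0.681, -0.288, 0.012], [0.673, -0.21, 0.012]] [ 0.7162 -0.242   0.012 ]
side ((0.7139750719070435, -0.2490730583667755), (0.09546032547950745, 0.08129018545150757), 10.828835487365723)
top ((0.7193253636360168, -0.23963794112205505), (0.08002835512161255, 0.07973828911781311), 9.750670433044434)
[0.65089139 0.26389872 0.        ]
now [0.5185 0.1315 0.1763] [ 1.800e+02 -2.000e-02 -7.634e+01] w 0.0209
turn 1.78 slide [-0.794 -0.963 -0.025]
turn -0.0 slide [ 0.    -0.     0.753]
```

Emit:
{"name": "play_rows", "arguments": {
  "rows": [
    {"slide":[0,0,0],"delta_rot":[0,0,1],"fingers":-0.1},
    {"slide":[0,0,0],"delta_rot":[0,0,0.78],"fingers":-0.1},
    {"slide":[-0.2,-0.24,0],"delta_rot":[0,0,0],"fingers":-0.1},
    {"slide":[-0.2,-0.24,0],"delta_rot":[0,0,0],"fingers":-0.1},
    {"slide":[-0.2,-0.24,0],"delta_rot":[0,0,0],"fingers":-0.1},
    {"slide":[-0.194,-0.243,0],"delta_rot":[0,0,0],"fingers":-0.1},
    {"slide":[0,0,0.2],"delta_rot":[0,0,0],"fingers":-0.1},
    {"slide":[0,0,0],"delta_rot":[0,0,0],"fingers":-0.1}
  ]
}}

```text
time_s: 33.22
tcp_pos: [0.6491, 0.2629, 0.142]
eef_rot: [179.6, -0.2, -84.5]
contact_force: [0.1, 0.1, 0.2]
gripper_width: 0.0393
gripper_force: 0.0
```

```bash
python3 - <<'E'
from h import *
go((.6509,.2639,.067,-84.5))
E
```

```text
now [0.6491 0.2629 0.142 ] [179.63  -0.19 -84.53] w 0.0393
turn -0.01 slide [-0.005 -0.013  0.5  ]
```

Emit:
{"name": "play_rows", "arguments": {
  "rows": [
    {"slide":[0,-0.008,0.2],"delta_rot":[0,0,0],"fingers":-0.1},
    {"slide":[0,0,0.2],"delta_rot":[0,0,0],"fingers":-0.1},
    {"slide":[0,0,0.09],"delta_rot":[0,0,0],"fingers":-0.1},
    {"slide":[0,0,0],"delta_rot":[0,0,0],"fingers":-0.1},
    {"slide":[0,0,0],"delta_rot":[0,0,0],"fingers":-1},
    {"slide":[0,0,0],"delta_rot":[0,0,0],"fingers":-1},
    {"slide":[0,0,0],"delta_rot":[0,0,0],"fingers":-1},
    {"slide":[0,0,0],"delta_rot":[0,0,0],"fingers":-1}
  ],
  "squeeze": 15
}}

```text
time_s: 34.22
tcp_pos: [0.6515, 0.2639, 0.0735]
eef_rot: [-180.0, 0.0, -84.5]
contact_force: [0.4, -0.0, 1.8]
gripper_width: 0.008
gripper_force: 15.0
```

Emit:
{"name": "play_rows", "arguments": {
  "rows": [
    {"slide":[0,0,0],"delta_rot":[0,0,0],"fingers":-1},
    {"slide":[0,0,-0.15],"delta_rot":[0,0,0],"fingers":-1},
    {"slide":[0,0,-0.25],"delta_rot":[0,0,0],"fingers":-1},
    {"slide":[0,0,-0.3],"delta_rot":[0,0,0],"fingers":-1},
    {"slide":[0,0,-0.3],"delta_rot":[0,0,0],"fingers":-1},
    {"slide":[0,0,-0.2],"delta_rot":[0,0,0],"fingers":-1},
    {"slide":[0,0,0],"delta_rot":[0,0,0],"fingers":-1}
  ]
}}

```text
time_s: 35.1
tcp_pos: [0.6523, 0.2643, 0.2562]
eef_rot: [-179.7, 0.1, -84.5]
contact_force: [0.5, -0.3, -1.7]
gripper_width: 0.0078
gripper_force: 15.0
```

```bash
python3 - <<'E'
from h import *
s=cap('side','side9.png');t=cap('top')
x=r.get_state();p=np.array(x['tcp_pos']);print(p,x['eef_rot'],x['gripper_width'])
for nm,c in(('s',s),('t',t)):
    m=cv2.inRange(cv2.cvtColor(c['image'],cv2.COLOR_BGR2HSV),(20,110,60),(33,255,255))
    n,l,st,ce=cv2.connectedComponentsWithStats(m)
    for i in range(1,n):
        if st[i,4]>20: print(nm,st[i],ce[i].round(1))
    # predicted tag corners if held as planned (tag top 25mm above tcp, centre 22mm off)
    T=Ro.from_euler('z',x['eef_rot'][2]+90,degrees=True).as_matrix()
    print(proj(c,(np.array([[0,y,z] for y,z in((-.052,.025),(.008,.025),(.008,-.059),(-.052,-.059),(-.022,-.001))])@T.T)+p).round(1).tolist())
E
```

```text
[0.65089658 0.26369546 0.25249417] [ 1.79966726e+02  1.71296759e-02 -8.45086317e+01] 0.0077238278984910255
s [250 109  15  31 357] [257.5 124.6]
[[264.0, 111.7], [250.3, 106.2], [250.8, 132.2], [264.1, 138.1], [257.2, 117.2]]
t [196 104  44   4  83] [215.4 106.2]
t [196 127  47   5  79] [217.3 129. ]
t [189 150  15   9 102] [195.1 154.3]
t [393 226  13  12  44] [397.9 232.9]
t [398 254  10  11  45] [402.2 260.1]
[[198.9, 151.3], [175.2, 153.7], [182.5, 158.8], [204.8, 156.5], [189.2, 154.2]]
```

```bash
python3 - <<'E'
from h import *
go((.6117,-.2391,.2525,-80.2),(.6117,-.2391,.1675,-80.2),(.6767,-.2279,.1675,-80.2))
E
```

```text
now [0.6509 0.2637 0.2525] [ 1.7997e+02  2.0000e-02 -8.4510e+01] w 0.0077
turn -0.94 slide [ 3.259  0.828 -0.   ]
turn -0.0 slide [ 0.    -0.     0.567]
turn -0.0 slide [ 0.   -0.44 -0.  ]
```

Emit:
{"name": "play_rows", "arguments": {
  "rows": [
    {"slide":[0,0,0],"delta_rot":[0,0,-0.94],"fingers":-1},
    {"slide":[0.25,0.064,0],"delta_rot":[0,0,0],"fingers":-1},
    {"slide":[0.3,0.076,0],"delta_rot":[0,0,0],"fingers":-1},
    {"slide":[0.3,0.076,0],"delta_rot":[0,0,0],"fingers":-1},
    {"slide":[0.3,0.076,0],"delta_rot":[0,0,0],"fingers":-1},
    {"slide":[0.3,0.076,0],"delta_rot":[0,0,0],"fingers":-1},
    {"slide":[0.3,0.076,0],"delta_rot":[0,0,0],"fingers":-1},
    {"slide":[0.3,0.076,0],"delta_rot":[0,0,0],"fingers":-1}
  ]
}}

```text
time_s: 36.2
tcp_pos: [0.6258, -0.054, 0.2512]
eef_rot: [179.8, 0.0, -80.2]
contact_force: [0.5, 0.4, -1.5]
gripper_width: 0.0077
gripper_force: 15.0
```

Emit:
{"name": "play_rows", "arguments": {
  "rows": [
    {"slide":[0.3,0.076,0],"delta_rot":[0,0,0],"fingers":-1},
    {"slide":[0.3,0.076,0],"delta_rot":[0,0,0],"fingers":-1},
    {"slide":[0.3,0.076,0],"delta_rot":[0,0,0],"fingers":-1},
    {"slide":[0.2,0.05,0],"delta_rot":[0,0,0],"fingers":-1},
    {"slide":[0.1,0.03,0],"delta_rot":[0,0,0],"fingers":-1},
    {"slide":[0,0,0.2],"delta_rot":[0,0,0],"fingers":-1},
    {"slide":[0,0,0.2],"delta_rot":[0,0,0],"fingers":-1},
    {"slide":[0,0,0],"delta_rot":[0,0,0],"fingers":-1}
  ]
}}

```text
time_s: 37.2
tcp_pos: [0.6101, -0.2369, 0.1897]
eef_rot: [179.7, 0.1, -80.2]
contact_force: [-0.2, -0.6, -0.2]
gripper_width: 0.0081
gripper_force: 15.0
```

```bash
python3 - <<'E'
from h import *
go((.6117,-.2391,.1675,-80.2),(.6767,-.2279,.1675,-80.2))
s=cap('side')
cv2.imwrite('pics/c12.png',cv2.resize(s['image'][185:265,330:430],None,fx=6,fy=6,interpolation=cv2.INTER_CUBIC))
h=cv2.cvtColor(s['image'],cv2.COLOR_BGR2HSV)
for nm,lo,hi in(('red',(0,150,80),(4,255,255)),('yel',(20,110,60),(33,255,255))):
    n,l,st,ce=cv2.connectedComponentsWithStats(cv2.inRange(h,lo,hi))
    for i in range(1,n):
        if st[i,4]>5: print(nm,st[i],ce[i].round(1))
E
```

```text
now [ 0.6101 -0.2369  0.1897] [ 1.7967e+02  1.3000e-01 -8.0180e+01] w 0.0081
turn 0.0 slide [ 0.016 -0.008  0.148]
turn -0.0 slide [ 0.   -0.44 -0.  ]
red [405 276   4   4  13] [406.4 277.4]
red [241 289   4   3   7] [242.4 290. ]
yel [352 173   5   3   9] [353.8 174. ]
yel [357 202  27  36 588] [370.8 220.1]
yel [327 331   2   6   8] [327.5 333.5]
```

Emit:
{"name": "play_rows", "arguments": {
  "rows": [
    {"slide":[0.012,0,0.13],"delta_rot":[0,0,0],"fingers":-1},
    {"slide":[0,0,0],"delta_rot":[0,0,0],"fingers":-1},
    {"slide":[0,0,0],"delta_rot":[0,0,0],"fingers":-1}
  ]
}}

```text
time_s: 37.62
tcp_pos: [0.6129, -0.2396, 0.175]
eef_rot: [-179.9, -0.1, -80.2]
contact_force: [-0.1, -0.2, 0.5]
gripper_width: 0.0083
gripper_force: 15.0
```

```bash
python3 - <<'E'
from h import *
go((.6117,-.2391,.1675,-80.2),(.6767,-.2279,.1675,-80.2))
s=cap('side');p=np.array(r.get_state()['tcp_pos'])
cv2.imwrite('pics/c12.png',cv2.resize(s['image'][185:265,330:430],None,fx=6,fy=6,interpolation=cv2.INTER_CUBIC))
m=cv2.inRange(cv2.cvtColor(s['image'],cv2.COLOR_BGR2HSV),(20,100,50),(33,255,255))
cs,hi=cv2.findContours(m,cv2.RETR_CCOMP,cv2.CHAIN_APPROX_NONE)
n=np.array([np.cos(np.radians(9.8)),np.sin(np.radians(9.8)),0]);yv=np.array([-n[1],n[0],0])
for c,h in zip(cs,hi[0]):
    if h[3]>=0 and cv2.contourArea(c)>15:
        M=cv2.moments(c);q=[M['m10']/M['m00'],M['m01']/M['m00']];o,d=ray(s,q);d=d[0];X=o+d*(((p-o)@n)/(d@n));print('hole',q,cv2.contourArea(c),'world',X.round(4),'rel tcp y,z',((X-p)@yv).round(4),(X-p)[2].round(4),'vs peg y',((X-np.array([.655,-.254,.16]))@yv).round(4))
E
```

```text
now [ 0.6129 -0.2396  0.175 ] [-1.7992e+02 -5.0000e-02 -8.0160e+01] w 0.0083
turn 0.01 slide [-0.005  0.008  0.05 ]
turn -0.0 slide [ 0.   -0.44 -0.  ]
hole [371.525993883792, 218.19571865443424] 54.5 world [ 0.6166 -0.2604  0.1651] rel tcp y,z -0.0211 -0.0099 vs peg y 0.0002
```

View pics/c12.png

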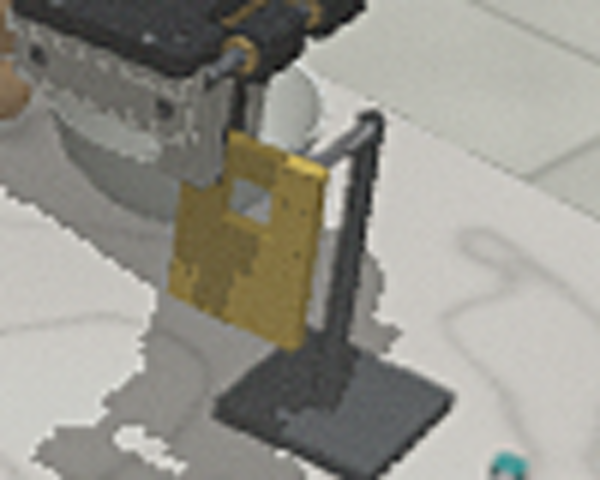

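The crop shows the tag upright in the fingers with its eye at side px (371.5,218), in line with the peg and a few mm high. I'll lower it slightly and slide it on.

Emit:
{"name": "play_rows", "arguments": {
  "rows": [
    {"slide":[0,0,0.04],"delta_rot":[0,0,0],"fingers":-1},
    {"slide":[0,0,0],"delta_rot":[0,0,0],"fingers":-1},
    {"slide":[0,-0.08,0],"delta_rot":[0,0,0],"fingers":-1},
    {"slide":[0,-0.08,0],"delta_rot":[0,0,0],"fingers":-1},
    {"slide":[0,-0.08,0],"delta_rot":[0,0,0],"fingers":-1},
    {"slide":[0,0,0],"delta_rot":[0,0,0],"fingers":-1}
  ]
}}

```text
time_s: 38.42
tcp_pos: [0.6487, -0.2331, 0.1669]
eef_rot: [180.0, 0.0, -80.2]
contact_force: [0.0, 0.6, -0.6]
gripper_width: 0.0078
gripper_force: 15.0
```

```bash
python3 - <<'E'
from h import *
go((.6767,-.2279,.1675,-80.2));x=r.get_state();print(np.round(x['contact_force'],1),np.round(x['moment'],2))
s=cap('side');h=cv2.cvtColor(s['image'],cv2.COLOR_BGR2HSV)
for nm,lo,hi in(('red',(0,130,60),(5,255,255)),('yel',(20,100,50),(33,255,255))):
    n,l,st,ce=cv2.connectedComponentsWithStats(cv2.inRange(h,lo,hi))
    for i in range(1,n):
        if st[i,4]>3 and 340<ce[i][0]<420 and ce[i][1]<265: print(nm,st[i],ce[i].round(1))
E
```

```text
now [ 0.6487 -0.2331  0.1669] [179.98   0.   -80.16] w 0.0078
turn 0.01 slide [-0.003 -0.19  -0.004]
[ 0.   0.6 -0.6] [0.1  0.03 0.03]
red [379 213   3   3   8] [379.9 214. ]
yel [360 176   5   4   9] [362.1 177.3]
yel [375 188   5   2   6] [377.  188.8]
yel [366 204  27  36 583] [379.1 221.7]
```

The bead shows through the eye at (380,214) and there is no force. I'll push on to depth, lower until the peg takes the weight, and release.

Emit:
{"name": "play_rows", "arguments": {
  "rows": [
    {"slide":[0,-0.08,0],"delta_rot":[0,0,0],"fingers":-1},
    {"slide":[0,-0.08,0],"delta_rot":[0,0,0],"fingers":-1},
    {"slide":[0,-0.03,0],"delta_rot":[0,0,0],"fingers":-1},
    {"slide":[0,0,0.02],"delta_rot":[0,0,0],"fingers":-1},
    {"slide":[0,0,0],"delta_rot":[0,0,0],"fingers":-1}
  ]
}}

```text
time_s: 39.1
tcp_pos: [0.6753, -0.2286, 0.1639]
eef_rot: [180.0, 0.0, -80.2]
contact_force: [-0.1, 0.1, -0.4]
gripper_width: 0.0079
gripper_force: 15.0
```

```bash
python3 - <<'E'
from h import *
x=r.get_state();print(x['tcp_pos'],np.round(x['contact_force'],1),np.round(x['moment'],2))
s=cap('side');h=cv2.cvtColor(s['image'],cv2.COLOR_BGR2HSV)
for nm,lo,hi in(('red',(0,130,60),(5,255,255)),('yel',(20,100,50),(33,255,255))):
    n,l,st,ce=cv2.connectedComponentsWithStats(cv2.inRange(h,lo,hi))
    for i in range(1,n):
        if st[i,4]>3 and 340<ce[i][0]<420 and ce[i][1]<265: print(nm,st[i],ce[i].round(1))
E
```

```text
[ 0.67533742 -0.22856183  0.16392771] [-0.1  0.1 -0.4] [ 0.12 -0.05  0.03]
red [379 212   3   3   4] [380.2 213. ]
yel [366 173   7   3  10] [369.  174.1]
yel [376 174   4   2   4] [377.5 174.8]
yel [382 179   6   4   7] [384.4 180.3]
yel [383 185   4   3   5] [384.4 186.2]
yel [371 200  26  36 549] [384.5 218.4]
```

Emit:
{"name": "play_rows", "arguments": {
  "rows": [
    {"slide":[0,0,0.012],"delta_rot":[0,0,0],"fingers":-1},
    {"slide":[0,0,0],"delta_rot":[0,0,0],"fingers":-0.45},
    {"slide":[0,0,0],"delta_rot":[0,0,0],"fingers":-0.45},
    {"slide":[0,0,0],"delta_rot":[0,0,0],"fingers":-0.45},
    {"slide":[0,0,0],"delta_rot":[0,0,0],"fingers":-0.45},
    {"slide":[0,0,-0.1],"delta_rot":[0,0,0],"fingers":-0.45},
    {"slide":[0,0,-0.2],"delta_rot":[0,0,0],"fingers":-0.45},
    {"slide":[0,0,-0.3],"delta_rot":[0,0,0],"fingers":-0.45}
  ]
}}

```text
time_s: 40.15
tcp_pos: [0.6752, -0.2285, 0.2534]
eef_rot: [179.9, 0.0, -80.2]
contact_force: [0.1, -0.1, 0.5]
gripper_width: 0.0238
gripper_force: 0.0
```

Emit:
{"name": "play_rows", "arguments": {
  "rows": [
    {"slide":[0,0.3,-0.1],"delta_rot":[0,0,0],"fingers":-0.45},
    {"slide":[-0.3,0.2,0],"delta_rot":[0,0,0],"fingers":-0.45},
    {"slide":[-0.3,0,0],"delta_rot":[0,0,0],"fingers":-0.45},
    {"slide":[0,0,0],"delta_rot":[0,0,0],"fingers":-0.45},
    {"slide":[0,0,0],"delta_rot":[0,0,0],"fingers":-0.45},
    {"slide":[0,0,0],"delta_rot":[0,0,0],"fingers":-0.45},
    {"slide":[0,0,0],"delta_rot":[0,0,0],"fingers":-0.45},
    {"slide":[0,0,0],"delta_rot":[0,0,0],"fingers":-0.45}
  ]
}}

```text
time_s: 41.15
tcp_pos: [0.5866, -0.1532, 0.2673]
eef_rot: [180.0, 0.0, -80.2]
contact_force: [-0.7, -0.6, 0.1]
gripper_width: 0.0241
gripper_force: 0.0
```

```bash
python3 - <<'E'
from h import *
print(r.get_state()['tcp_pos'])
s=cap('side','end.png');h=cv2.cvtColor(s['image'],cv2.COLOR_BGR2HSV)
for nm,lo,hi in(('red',(0,130,60),(5,255,255)),('yel',(20,100,50),(33,255,255)),('clip',(0,150,60),(17,255,255))):
    k=cv2.inRange(h,lo,hi)
    if nm=='clip': k=cv2.morphologyEx(k,cv2.MORPH_CLOSE,np.ones((5,5)))
    n,l,st,ce=cv2.connectedComponentsWithStats(k)
    for i in range(1,n):
        if st[i,4]>3 and 225<ce[i][0]<420 and 170<ce[i][1]<265: print(nm,st[i],ce[i].round(1))
# expected hanging tag corners, s_x=-.033, origin z .095
S=Ro.from_euler('z',9.8,degrees=True).as_matrix()
print(proj(s,np.array([[-.033,y,z] for y in(-.03,.03) for z in(.095,.179)])@S.T+[.71,-.2445,0]).round(1).tolist())
m=cv2.inRange(h,(105,140,40),(125,255,255));k=np.zeros_like(m);k[160:240,222:320]=m[160:240,222:320]
print('lid',cv2.minAreaRect(onz(s,cv2.convexHull(cv2.findNonZero(k)).reshape(-1,2),.076)[:,:2].astype(np.float32)))
E
```

```text
[ 0.58659026 -0.15318916  0.26728552]
red [380 212   2   4   6] [380.3 213.5]
yel [372 200  25  37 607] [384.1 218.2]
clip [257 181  12   8  62] [262.4 184.7]
clip [294 195  13  11  86] [299.8 199.9]
clip [240 199   4   3   6] [242.  199.5]
clip [266 213  17  11  93] [274.1 217.8]
clip [378 212   4   3   9] [379.7 213.2]
[[391.6, 235.7], [396.5, 207.6], [371.2, 226.7], [375.2, 199.0]]
lid ((0.5531055331230164, 0.06350092589855194), (0.14361031353473663, 0.2026827186346054), 13.433396339416504)
```

The tag hangs as predicted. One clip reading, near-left, seems to be hidden by the arm. I'll move the arm clear and recheck with numbers only.

Emit:
{"name": "play_rows", "arguments": {
  "rows": [
    {"slide":[-0.3,0,-0.2],"delta_rot":[0,0,0],"fingers":-0.45},
    {"slide":[-0.3,0,-0.2],"delta_rot":[0,0,0],"fingers":-0.45},
    {"slide":[-0.3,0,0],"delta_rot":[0,0,0],"fingers":-0.45},
    {"slide":[-0.3,0,0],"delta_rot":[0,0,0],"fingers":-0.45},
    {"slide":[-0.3,0,0],"delta_rot":[0,0,0],"fingers":-0.45},
    {"slide":[-0.3,0,0],"delta_rot":[0,0,0],"fingers":-0.45},
    {"slide":[-0.3,0,0],"delta_rot":[0,0,0],"fingers":-0.45},
    {"slide":[0,0,0],"delta_rot":[0,0,0],"fingers":-0.45}
  ]
}}

```text
time_s: 42.2
tcp_pos: [0.5325, 0.1601, 0.3274]
eef_rot: [180.0, 0.0, -80.0]
contact_force: [0.0, -1.0, -0.5]
gripper_width: 0.0241
gripper_force: 0.0
```

```bash
python3 - <<'E'
from h import *
for w in('side','top'):
    s=cap(w);h=cv2.cvtColor(s['image'],cv2.COLOR_BGR2HSV)
    k=cv2.morphologyEx(cv2.inRange(h,(0,130,40),(17,255,255)),cv2.MORPH_CLOSE,np.ones((5,5)))
    n,l,st,ce=cv2.connectedComponentsWithStats(k)
    for i in range(1,n):
        if st[i,4]>8 and 220<ce[i][0]<420 and 150<ce[i][1]<265: print(w,st[i],ce[i].round(1))
    print('expected shut',proj(s,[W(a,b,.081)[:3] for a in(-.06,.06) for b in(.07,-.07)]).round(1).tolist())
    if w=='side':
        n,l,st,ce=cv2.connectedComponentsWithStats(cv2.inRange(h,(20,100,50),(33,255,255)));i=1+st[1:,4].argmax();print('tag',st[i],ce[i])
E
```

```text
side [256 180  13   9  75] [262.2 184.5]
side [293 195  14  11  89] [299.6 200. ]
side [227 197  17  10  86] [235.5 201. ]
side [266 213  17  11  96] [274.1 217.8]
side [378 212   4   4  11] [379.5 213.4]
expected shut [[235.7, 199.7], [274.5, 216.5], [262.1, 183.6], [299.9, 198.6]]
tag [372 200  25  37 603] [384.12935323 218.11276949]
top [275 161  10  17 121] [279.4 169. ]
top [227 173  11  16 123] [231.7 180.3]
top [285 204  10  16 120] [289.4 211.5]
top [237 215  10  17 122] [241.5 222.8]
top [395 226  10  11  61] [398.7 230.6]
top [400 256   6   7  24] [402.4 258.7]
expected shut [[241.9, 222.3], [289.8, 210.9], [232.4, 181.4], [280.0, 170.0]]
```

All four clips read shut and the tag is steady.

```bash
python3 -c "
from plant import r
print(r.close_job())"
```

```text
the job is handed in; nothing more can be done
None
```

The job is handed in at about 42 s: both large stamps are in the box, the lid is seated, the four clips are shut in diagonal order and the tag hangs on the dark stand's peg; the hand-in returned no verdict.

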